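# Fit the solder-spool brackets to the slotted rack and load their spindles

### The job

Hook the yellow and the green spool bracket onto the white slotted rack, one on each upright, either way round: press both hook tabs into the top two slots, then push down until the bracket is fully home. Load every solder spool on the bench onto the upright spindle of the bracket of its own colour, all the way down, so that leaded and lead-free solder stay apart. Leave everything else on the bench where it is.

Things in the scene. Friction and masses are not known exactly. Their poses are not given: they have to be found in the camera images.
- yellow_bracket_grip (a point): Yellow spool bracket, loose, 0.35 kg, standing flat on the bench: tray 125 (x) x 70 (y) x 4; at its +x end a back plate 40 wide, 76 tall; along its middle in front of that a fin 8 thick (y), 45 long, top at 62, to be pinched across y. This point: in the fin, 46 above the tray's underside, 30 in front (-x) of the back plate's rear face. x towards the hooks, z up.
- yellow_bracket_hook (a point): On the rear face of the yellow bracket's back plate, mid-width, level with the underside of the upper hook's neck; +30 x, +13 z from the grip point, same axes. Two steel hook tabs point along +x, the lower one 45 below: each 10 wide, a neck 8 tall sticking out 7, then a lip 6 thick hanging 10 below the neck's underside (tab 18 tall, 13 deep).
- yellow_spindle_foot (a point): Foot of the yellow bracket's upright spindle, on the tray's top face; -60 x, -42 z from the grip point, same axes. The spindle is a steel pin, diameter 10, 76 tall, its top 8 tapered; it takes two spools.
- green_bracket_grip (a point): Green spool bracket, loose, 0.35 kg, standing flat on the bench: tray 125 (x) x 70 (y) x 4; at its +x end a back plate 40 wide, 76 tall; along its middle in front of that a fin 8 thick (y), 45 long, top at 62, to be pinched across y. This point: in the fin, 46 above the tray's underside, 30 in front (-x) of the back plate's rear face. x towards the hooks, z up.
- green_bracket_hook (a point): On the rear face of the green bracket's back plate, mid-width, level with the underside of the upper hook's neck; +30 x, +13 z from the grip point, same axes. Two steel hook tabs point along +x, the lower one 45 below: each 10 wide, a neck 8 tall sticking out 7, then a lip 6 thick hanging 10 below the neck's underside (tab 18 tall, 13 deep).
- green_spindle_foot (a point): Foot of the green bracket's upright spindle, on the tray's top face; -60 x, -42 z from the grip point, same axes. The spindle is a steel pin, diameter 10, 76 tall, its top 8 tapered; it takes two spools.
- left_slot (a point): Left (+y) of two white slotted uprights 150 apart on one fixed rack: 44 wide, 195 tall, front plate 5 thick, hollow behind; four slots one above another, 15 wide, 24 tall, pitch 45. This point: front face, middle of the top slot's bottom edge. x into the slot, y left, z up. A bracket is home when its hook point lies here, axes alike: necks on the bottom edges of the top two slots, lips behind.
- right_slot (a point): The same point of the right (-y) upright: front face, middle of the bottom edge of its top slot, 159 above the bench; axes and slots as for the left one. The tray of a bracket that is home is 100 above the bench.
- yellow1_spool_center (a point): Solder spool with yellow flanges and silver wire (may be absent): diameter 54, 30 tall, 0.15 kg, with a through hole of diameter 16 along its axis; it stands on a flange on the bench. This point: its centre, half-way up; z is the hole's axis. On a spindle its centre is 15 above the tray's top face (first spool) or 45 (second).
- yellow2_spool_center (a point): Solder spool with yellow flanges and silver wire (may be absent): diameter 54, 30 tall, 0.15 kg, with a through hole of diameter 16 along its axis; it stands on a flange on the bench. This point: its centre, half-way up; z is the hole's axis. On a spindle its centre is 15 above the tray's top face (first spool) or 45 (second).
- green1_spool_center (a point): Solder spool with green flanges and silver wire (may be absent): diameter 54, 30 tall, 0.15 kg, with a through hole of diameter 16 along its axis; it stands on a flange on the bench. This point: its centre, half-way up; z is the hole's axis. On a spindle its centre is 15 above the tray's top face (first spool) or 45 (second).
- green2_spool_center (a point): Solder spool with green flanges and silver wire (may be absent): diameter 54, 30 tall, 0.15 kg, with a through hole of diameter 16 along its axis; it stands on a flange on the bench. This point: its centre, half-way up; z is the hole's axis. On a spindle its centre is 15 above the tray's top face (first spool) or 45 (second).
- multimeter: Bystander, not to be moved: an orange hand-held multimeter, 150 x 75 x 34, lying. Origin at its underside's centre.
- flux_bottle: Bystander, not to be moved: a white plastic bottle with a black cap, diameter 52, 110 tall. Origin at its underside's centre.
- screwdriver: Bystander, not to be moved: a red-handled screwdriver, 160 long, lying. Origin at its underside's centre.
- paste_jar: Bystander, not to be moved: a small white jar with a red lid, diameter 44, 35 tall. Origin at its underside's centre.
- battery: Bystander, not to be moved: a green round battery standing on end near the rack, diameter 25, 45 tall. Origin at its underside's centre.
- circuit_board: Bystander, not to be moved: a dark green circuit board, 90 x 70, lying. Origin at its underside's centre.
Not all that is in view belongs to the job. Leave any brown look-alike of the part that bears yellow2_spool_center alone. What is shaped like the part that bears green2_spool_center but purple is not meant.

How it is judged:
By the outcome, as a careful person would: the job done as asked, in the order asked, and still so for the second after the job is handed in, with the robot touching nothing.
Of yellow1_spool, yellow2_spool, green1_spool, green2_spool only 3 to 4 are there at a start; the rules pass over those that are not, and their reading is None.
At some moment in a run one of yellow1_spool, yellow2_spool, green1_spool, green2_spool, yellow_bracket, green_bracket may be knocked a few centimetres aside while the robot is not near it.
It also fails if it takes over 210 s, if anything falls off the work surface, if the arm or the gripper's body presses on something with over 40 N, if the wrist force passes 120 N, or if a joint passes its speed limit or range.

### The arm

A 6-joint arm with a two-finger parallel gripper is mounted at the origin on the work surface. World frame = base frame: x ahead of the robot, y to its left, z up, the work surface at z = 0. Lengths are in m, angles in rad, forces in N, time in s.
With the tool pointing down it reaches from about 0.35 to 0.775 m from the base axis. Payload 5.5 kg.
Tool frame: the origin (TCP) lies at the very end of the fingers, on their centre line; the grasp point (between the pads) lies behind it (bot.tcp_to_grasp is the z of the grasp point in the tool frame, in m); z points along the fingers, y is the line along which they close (so a half turn about z gives the same grasp; the last joint's range is limited). The gripper opens to 85 mm and grips with 20 to 120 N. Pads are 22 mm wide; open, the fingers measure 114 mm over their backs; the gripper's body (76 mm by 85 mm) begins 54 mm behind the grasp point. The pads swing forward as they close: fully open they stand 13 mm farther back than shut.
Start: joints at [-1.335, 0.313, 0.046, 1.304, 0, 1.431], TCP at [0.211, -0.535, 0.231] pointing down, gripper open.
Joint ranges: [-2.76, 2.76], [-0.86, 1.69], [-1.03, 1.26], [-2.2, 2.34], [-1.47, 1.5], [-3.14, 3.14]. Speed limits (rad/s): [2.57, 2.57, 3.14, 3.14, 3.14, 3.14].

### API

Orientations are given as a unit quaternion [x, y, z, w].
In Python, from bench import bot gives the robot as it stands. The module is installed in compiled form; this text tells all that it offers.
- The arm moves only by the tool play_rows, never from a script. Its argument "moves" is text: rows parted by semicolons, each of 7 numbers parted by spaces: the opening in per cent of the stroke, from 0 (shut) to 100 (fully open), then the shift along the tool's x, y, z in units of 40 mm (1.0 is 40 mm), then the turn, a rotation vector about the tool's x, y, z in degrees. In form: claw dx dy dz ax ay az; .... A call has 1 to 8 rows; each row shifts and turns the commanded pose from where the row before left it, along the tool's axes as they then stand; what a row does not reach is not made up. A row lasts 1/10 s, in which the tool goes at most 50 mm and 8.59 degrees, less where a joint would pass 70% of its speed; a pose out of reach is approached as far as the arm can. A call is refused whole if a number of a shift passes 1 or a number of a turn 8.59, either way. A call with a gripper value outside its range is refused whole. The fingers move at their own pace and stop on an object; "grip_force" is the grip in N (left out, the last holds). Time passes only in rows, so rows that do not move let the fingers close. It gives the time, the measured TCP pose, the force, the opening and the grip force at its end, in the units of the state.
- bot.get_obs(): the state, without advancing time (a new reading comes with each control period).
- bot.capture(name): name is "side" or "top" or "wrist"; returns a dict with "img" (420x560x3 uint8, blue, green, red), "depth" (420x560 float32, m along the optical axis (not along the pixel's ray), 0 where there is no reading), "intrinsics" (3x3 intrinsics, pixels), "R" (3x3) and "t" (3): a world point X has camera coordinates R X + t; the wrist camera has in their place "T_tool_cam" (4x4, takes a point from camera to tool coordinates, whose origin is the TCP and whose axes are the flange's). Camera axes: x right, y down, z forward; pixel columns grow to the right and rows downward; lengths in m; the calibration is good to about 2 mm. The wrist camera is an equidistant fisheye: a pixel r from the principal point sees the ray r / f radians off the axis. A picture is of the moment at which its call begins: read the wrist's pose just before it.
- bot.job_done(): hands the job in; it is judged then, once.
The state is a dict: "t": time; "joints": joint angles; "qvel": joint speeds; "joint_torque": joint torques, N m; "position": TCP position; "tool_rot": TCP orientation; "ft_force": force on the tool from outside, world axes, zero at the start; "moment": the same for the moment, N m; "opening": opening from 0.0 (shut) to 1.0 (fully open); "grip_force": force on a finger pad.
Only numpy, scipy, OpenCV 4.12 (cv2) and the standard library are available. Lean on these libraries where they do the work, as an engineer would, in place of code of your own. Each camera call takes 0.05 s, during which the arm holds its last target. There are 200 camera calls.

## Working session

There is one attempt and no reset: what is moved stays moved. The work goes in short steps, Python scripts to look and compute and a tool call to move; the robot and the scene stay as the last step left them, time stands still between calls to the robot, and variables do not carry over. Pictures are saved under pics/ and viewed, at most 14 in all, crops included, and the job is handed in when it is done.

Besides the shell and the picture viewer there is one more tool, called after "Request:" as name(argument=value, ...), one argument or row to a line, values as JSON. play_rows: Moves the arm, as the interface text tells. Its arguments: {"type":"object","properties":{"moves":{"type":"string"},"grip_force":{"type":"number"}},"required":["moves"]}

```bash
mkdir -p pics; ls
cat > h.py <<'E'
import numpy as np, cv2
from scipy.spatial.transform import Rotation as Rn
from bench import bot
def cap(n):
    c=bot.capture(n); return c
def pts(c):
    "world points per pixel from depth (side/top)"
    K=c["intrinsics"]; d=c["depth"]; v,u=np.mgrid[:420,:560]
    P=np.stack([(u-K[0,2])/K[0,0]*d,(v-K[1,2])/K[1,1]*d,d],-1)
    return (P-c["t"])@c["R"]
E
python3 - <<'E'
from h import *
o=bot.get_obs(); print({k:np.round(v,3) for k,v in o.items()}, bot.tcp_to_grasp)
for n in("top","side"):
    c=cap(n); cv2.imwrite(f"pics/{n}0.png",c["img"]); np.savez(f"{n}0.npz",**c)
    print(n,c["intrinsics"],-c["R"].T@c["t"],c["R"], (c["depth"]>0).mean())
E
```

```text
pics
{'t': np.float64(0.0), 'joints': array([-1.335,  0.314,  0.045,  1.304, -0.   ,  1.431]), 'qvel': array([-0.   , -0.   , -0.001, -0.001, -0.001, -0.   ]), 'joint_torque': array([-1.0000e-03, -4.8063e+01,  2.9853e+01,  1.9000e-02, -0.0000e+00,
       -0.0000e+00]), 'position': array([ 0.211, -0.534,  0.23 ]), 'tool_rot': array([ 0.982,  0.187, -0.   , -0.001]), 'ft_force': array([-0.369, -0.442,  0.117]), 'moment': array([ 0.034, -0.01 ,  0.009]), 'grip_force': np.float64(0.0), 'opening': np.float64(0.997)} -0.0187
top [[485.07747881   0.         272.77451299]
 [  0.         485.07747881 205.98994034]
 [  0.           0.           1.        ]] [ 0.27966645 -0.00176261  1.24188943] [[-0.00992535 -0.99929067 -0.03632705]
 [-0.9818076   0.0166278  -0.189149  ]
 [ 0.18961887  0.0337888  -0.98127621]] 0.9959778911564626
side [[442.42631795   0.         280.02650033]
 [  0.         442.42631795 204.73265929]
 [  0.           0.           1.        ]] [-0.02854097  0.675595    0.73217716] [[-0.77342297 -0.63378146  0.01174651]
 [-0.37484799  0.44233783 -0.81475532]
 [ 0.51118089 -0.63455363 -0.57968595]] 0.9959651360544217
```

View pics/top0.png

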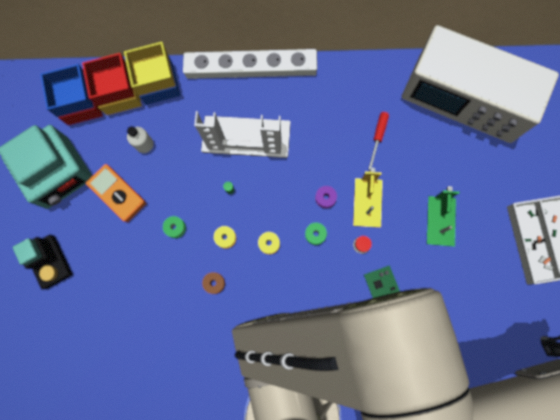

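View pics/side0.png

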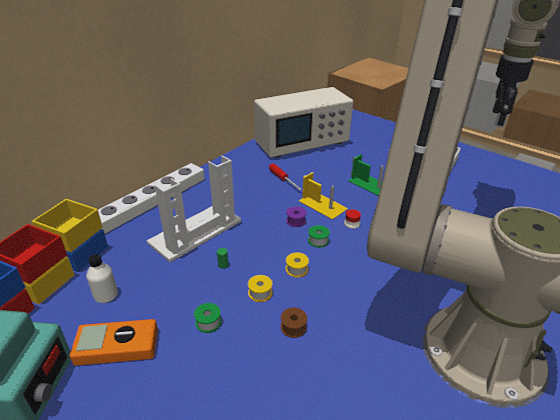

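The top view shows two green spools (174,227) and (316,233), and two yellow spools (224,237) and (268,243). Brown (213,283) and purple (326,197) are look-alikes and get left alone. The brackets are yellow (368,200) and green (442,218), the rack is at (245,135), and the battery is at (228,187).

```bash
cat >> h.py <<'E'
def masks(img):
    h=cv2.cvtColor(img,cv2.COLOR_BGR2HSV); H,S,V=[h[...,i].astype(int) for i in range(3)]
    return dict(yellow=(abs(H-28)<7)&(S>150)&(V>90), green=(abs(H-65)<14)&(S>130)&(V>60))
def ray(c,u,v,z):
    "world point at height z under pixel"
    K=c["intrinsics"]; d=c["R"].T@np.array([(u-K[0,2])/K[0,0],(v-K[1,2])/K[1,1],1]); o=-c["R"].T@c["t"]
    return o+d*(z-o[2])/d[2]
def rayN(c,uv,z): return np.array([ray(c,u,v,z) for u,v in uv])
def blobs(c):
    out=[]
    for k,m in masks(c["img"]).items():
        n,l,s,ce=cv2.connectedComponentsWithStats(m.astype(np.uint8))
        for i in range(1,n):
            if s[i,4]>60: out.append((k,s[i,4],ce[i],l==i))
    return out
E
python3 - <<'E'
from h import *
c=dict(np.load("top0.npz")); P=pts(c)
for k,a,ce,m in blobs(c):
    u,v=ce
    cn=max(cv2.findContours(m.astype(np.uint8),0,2)[0],key=len)
    (eu,ev),r=cv2.minEnclosingCircle(cn)
    print(k,a,np.round(ce,1),"ray z30",ray(c,eu,ev,.030).round(4),"med",np.median(P[m],0).round(4),"r",round(r,1))
    if a>400:
        Q=P[m]; t=Q[(Q[:,2]<.012)]; 
        (x,y),(w,h),ang=cv2.minAreaRect(t[:,:2].astype(np.float32)*1000)
        print("  tray rect mm",round(x,1),round(y,1),round(w,1),round(h,1),round(ang,1), cv2.boxPoints(((x,y),(w,h),ang)).round(0).tolist())
        for lo,hi in((.012,.05),(.05,.066),(.068,.09)):
            q=Q[(Q[:,2]>lo)&(Q[:,2]<hi)]; print("  ",lo,len(q),q.mean(0).round(4) if len(q) else 0)
        q=Q[(Q[:,2]>.045)&(Q[:,2]<.085)]
m=(P[...,2]>.188)&(P[...,2]<.21)&(P[...,0]>.3); 
n,l,s,ce=cv2.connectedComponentsWithStats(m.astype(np.uint8))
for i in range(1,n):
    if s[i,4]>5:
        q=P[l==i]; print("rack top",s[i,4],ce[i].round(0),q.min(0).round(4),q.max(0).round(4),np.median(q,0).round(4))
E
```

```text
yellow 1397 [147.9  68. ] ray z30 [0.9019 0.3731 0.03  ] med [0.8791 0.3596 0.087 ] r 28.0
  tray rect mm 0.0 0.0 0.0 0.0 0.0 [[0.0, 0.0], [0.0, 0.0], [0.0, 0.0], [0.0, 0.0]]
   0.012 1 [0.8264 0.4036 0.0448]
   0.05 129 [0.8926 0.3658 0.0644]
   0.068 460 [0.8747 0.3629 0.0762]
yellow 281 [119.9 105.3] ray z30 [0.797  0.4517 0.03  ] med [0.7942 0.4464 0.0342] r 19.6
yellow 873 [368.4 197.3] ray z30 [ 0.5276 -0.2106  0.03  ] med [ 0.5391 -0.2036  0.0062] r 25.8
  tray rect mm 526.5 -204.8 58.1 116.6 86.4 [[467.0, -230.0], [583.0, -238.0], [587.0, -180.0], [470.0, -172.0]]
   0.012 73 [ 0.5627 -0.2044  0.0294]
   0.05 84 [ 0.564  -0.2059  0.0607]
   0.068 6 [ 0.578  -0.2123  0.0692]
green 70 [228.3 187.1] ray z30 [0.5656 0.1535 0.03  ] med [0.5617 0.1525 0.0452] r 5.3
green 1195 [441.1 219.8] ray z30 [ 0.4771 -0.3858  0.03  ] med [ 0.4751 -0.3853  0.0063] r 29.2
  tray rect mm 475.1 -386.8 69.9 125.9 85.6 [[410.0, -417.0], [535.0, -427.0], [541.0, -357.0], [415.0, -347.0]]
   0.012 39 [ 0.4994 -0.3886  0.0213]
   0.05 90 [ 0.5122 -0.3909  0.0605]
   0.068 22 [ 0.5278 -0.393   0.0741]
green 308 [173.9 226.7] ray z30 [0.4645 0.2921 0.03  ] med [0.4642 0.2925 0.0304] r 10.6
green 300 [315.5 233.4] ray z30 [ 0.4423 -0.0667  0.03  ] med [ 0.4408 -0.066   0.0314] r 10.4
green 411 [380.9 282.6] ray z30 [ 0.3196 -0.2248  0.03  ] med [ 0.3201 -0.2292  0.0055] r 17.0
  tray rect mm 319.8 -228.4 60.1 63.8 19.3 [[281.0, -208.0], [302.0, -268.0], [359.0, -249.0], [338.0, -188.0]]
   0.012 2 [ 0.2991 -0.2488  0.0139]
   0.05 0 0
   0.068 0 0
rack top 113 [204. 122.] [0.6699 0.1665 0.188 ] [0.7079 0.2126 0.2011] [0.6759 0.1911 0.1953]
rack top 105 [269. 126.] [0.6572 0.018  0.1883] [0.6957 0.0618 0.2016] [0.6627 0.0433 0.1953]
```

Request:
play_rows(
  moves="100 0 0 0 0 0 -8.5;100 0 0 0 0 0 -8.5;100 0 0 0 0 0 -8.5;100 0 0 0 0 0 -8.5;100 0 0 0 0 0 -8.5;100 0 0 0 0 0 -8.5;100 0 0 0 0 0 -8.5;100 0 0 0 0 0 -8.5",
  grip_force=40,
)

```text
t: 0.9
position: [0.211, -0.5346, 0.2308]
tool_rot: [0.708, 0.706, 0.0, -0.0]
ft_force: [-0.3, -0.2, -0.3]
opening: 0.997
grip_force: 0.0
```

Request:
play_rows(
  moves="100 0 0 0 0 0 -8.5;100 0 0 0 0 0 -8.5;100 0 0 0 0 0 -8.5;100 0 0 0 0 0 -8.5;100 0 0 0 0 0 -8.5;100 0 0 0 0 0 -8.5;100 0 0 0 0 0 -8.5;100 0 0 0 0 0 -8.5",
)

```text
t: 1.7
position: [0.2109, -0.5346, 0.2308]
tool_rot: [0.192, 0.981, 0.0, -0.0]
ft_force: [-0.2, 0.4, 0.3]
opening: 1.001
grip_force: 0.0
```

Request:
play_rows(
  moves="100 0 0 0 0 0 -8.5;100 0 0 0 0 0 -8.5;100 0 0 0 0 0 0",
)

```text
t: 2.0
position: [0.211, -0.5346, 0.2308]
tool_rot: [0.048, 0.999, 0.0, -0.0]
ft_force: [0.3, -0.3, -0.8]
opening: 1.002
grip_force: 0.0
```

```bash
cat >> h.py <<'E'
def go(p,yaw,show=True):
    "what is left from here to TCP p, tool x at world yaw (deg), tool down: shift in tool axes /40mm, turn deg"
    o=bot.get_obs(); R=Rn.from_quat(o["tool_rot"]); 
    T=Rn.from_euler("z",yaw,degrees=True)*Rn.from_euler("x",180,degrees=True)
    rv=(R.inv()*T).as_rotvec(degrees=True); d=R.inv().apply(np.array(p)-o["position"])/.04
    print("t %.1f"%o["t"],"pos",o["position"].round(4),"shift",d.round(3),"turn",rv.round(2),"F",o["ft_force"].round(1),"open",round(float(o["opening"]),3),"grip",round(float(o["grip_force"]),1))
E
python3 - <<'E'
from h import *
go([.47,-.21,.25],176)
E
```

```text
t 2.0 pos [ 0.211  -0.5346  0.2308] shift [-5.676  8.695 -0.473] turn [ 0.05 -0.02 -1.45] F [ 0.3 -0.3 -0.8] open 1.002 grip 0.0
```

Request:
play_rows(
  moves="100 -.52 .79 -.05 0 0 -1.4;100 -.52 .79 -.05 0 0 0;100 -.52 .79 -.05 0 0 0;100 -.52 .79 -.05 0 0 0;100 -.52 .79 -.05 0 0 0;100 -.52 .79 -.05 0 0 0;100 -.52 .79 -.05 0 0 0;100 -.52 .79 -.05 0 0 0",
)

```text
t: 2.8
position: [0.3963, -0.2937, 0.2473]
tool_rot: [0.038, 0.999, 0.0, -0.0]
ft_force: [0.6, -0.9, 0.2]
opening: 0.999
grip_force: 0.0
```

Request:
play_rows(
  moves="100 -.52 .79 0 0 0 0;100 -.52 .79 0 0 0 0;100 -.48 .79 0 0 0 0;100 0 0 0 0 0 0;100 0 0 0 0 0 0",
)

```text
t: 3.3
position: [0.4632, -0.2042, 0.2471]
tool_rot: [0.036, 0.999, -0.0, -0.0]
ft_force: [-0.5, 0.6, 0.3]
opening: 1.002
grip_force: 0.0
```

```bash
cat >> h.py <<'E'
def wrist():
    "wrist picture with world points per pixel from depth and ray dirs"
    o=bot.get_obs(); c=bot.capture("wrist"); T=c["T_tool_cam"]; K=c["intrinsics"]; R=Rn.from_quat(o["tool_rot"])
    v,u=np.mgrid[:420,:560]; a=(u-K[0,2])/K[0,0]; b=(v-K[1,2])/K[1,1]; r=np.hypot(a,b)+1e-9
    D=np.stack([np.sin(r)*a/r,np.sin(r)*b/r,np.cos(r)],-1)
    tw=lambda X:R.apply((X@T[:3,:3].T+T[:3,3]).reshape(-1,3)).reshape(420,560,3)+o["position"]
    O=R.apply(T[:3,3])+o["position"]; W=R.apply((D@T[:3,:3].T).reshape(-1,3)).reshape(420,560,3)
    P=tw(D/np.maximum(D[...,2:],.05)*c["depth"][...,None])
    P[c["depth"]<=0]=np.nan
    return c["img"],P,O,W
def onz(O,W,m,z): return O+W[m]*((z-O[2])/W[m][:,2])[:,None]
E
python3 - <<'E'
from h import *
go([.47,-.21,.25],176)
i,P,O,W=wrist(); cv2.imwrite("pics/w1.png",i); np.savez("w1.npz",i=i,P=P,O=O,W=W); print(O)
m=masks(i)["yellow"]; Q=P[m]; print(m.sum())
for lo,hi in((0,.008),(.05,.058),(.058,.066),(.07,.08)):
    q=Q[(Q[:,2]>lo)&(Q[:,2]<hi)]; q=q[np.linalg.norm(q[:,:2]-[.53,-.205],axis=1)<.1]
    if len(q)>5: print(lo,len(q),q.mean(0).round(4),cv2.minAreaRect(q[:,:2].astype(np.float32)*1000))
E
```

```text
t 3.3 pos [ 0.4632 -0.2042  0.2471] shift [-0.18  -0.133 -0.074] turn [-0.01 -0.03 -0.09] F [-0.5  0.6  0.3] open 1.002 grip 0.0
[ 0.38117279 -0.19823132  0.38937898]
2883
0 545 [ 0.5244 -0.2154  0.0039] ((522.2674560546875, -203.50633239746094), (68.06255340576172, 122.72193145751953), 85.60198974609375)
0.05 116 [ 0.5724 -0.2071  0.054 ] ((558.3970947265625, -206.40512084960938), (37.056800842285156, 46.48467254638672), 84.76171875)
0.058 162 [ 0.5742 -0.2077  0.0619] ((558.4546508789062, -206.1246795654297), (37.74340057373047, 46.50318145751953), 85.5589370727539)
0.07 103 [ 0.5805 -0.2091  0.0739] ((580.1256103515625, -208.10317993164062), (38.657352447509766, 4.006056785583496), 89.18167877197266)
```

View pics/w1.png

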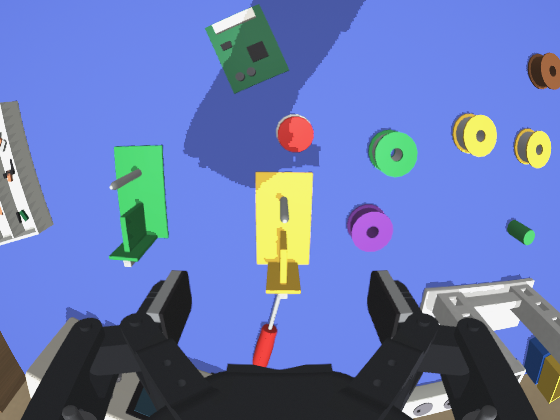

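The wrist view shows the yellow bracket at (285,225), its fin at (283,255), with the screwdriver shaft just behind its back plate at (280,290). The lift has to be straight up. I'll move above the fin now.

Run:
```python
from h import *
go([.5506,-.2057,.0293],175.6)
```

```text
t 3.4 pos [ 0.4628 -0.2049  0.2471] shift [-2.194  0.14   5.443] turn [-0.01 -0.04  0.25] F [0.7 0.1 0.6] open 1.001 grip 0.0
```

Request:
play_rows(
  moves="100 -.8 .05 .3 0 0 .2;100 -.8 .05 .6 0 0 0;100 -.59 .04 .8 0 0 0;100 0 0 .9 0 0 0;100 0 0 .9 0 0 0;100 0 0 .5 0 0 0;100 0 0 0 0 0 0;100 0 0 0 0 0 0",
)

```text
t: 4.15
position: [0.5503, -0.2069, 0.0875]
tool_rot: [0.039, 0.999, 0.0, -0.0]
ft_force: [1.0, -0.1, -0.0]
opening: 1.001
grip_force: 0.0
```

Run:
```python
from h import *
go([.5506,-.2057,.0293],175.6)
i,P,O,W=wrist(); cv2.imwrite("pics/w2.png",i)
m=masks(i)["yellow"]; Q=P[m]
for lo,hi in((.05,.058),(.058,.066),(.07,.08)):
    q=Q[(Q[:,2]>lo)&(Q[:,2]<hi)]; q=q[np.linalg.norm(q[:,:2]-[.53,-.205],axis=1)<.1]
    if len(q)>5: print(lo,len(q),q.mean(0).round(4),cv2.minAreaRect(q[:,:2].astype(np.float32)*1000))
q=Q[(Q[:,2]>.058)&(Q[:,2]<.066)&(Q[:,0]<.573)&(Q[:,0]>.52)]; 
for a in np.arange(.535,.575,.01):
    s=q[abs(q[:,0]-a)<.005]
    if len(s): print(a,s[:,1].min().round(4),s[:,1].max().round(4))
```

```text
t 4.2 pos [ 0.5503 -0.2069  0.0875] shift [-0.005  0.031  1.456] turn [-0.   -0.03 -0.02] F [ 1.  -0.1 -0. ] open 1.001 grip 0.0
0.05 387 [ 0.5723 -0.2075  0.0542] ((558.2176513671875, -205.99725341796875), (38.072227478027344, 46.1574821472168), 84.45675659179688)
0.058 1254 [ 0.5631 -0.2067  0.0617] ((558.087890625, -206.025634765625), (38.081031799316406, 47.07453918457031), 84.60175323486328)
0.07 497 [ 0.5806 -0.21    0.0735] ((581.8980102539062, -208.2224884033203), (38.77553176879883, 5.278013229370117), 85.02499389648438)
0.535 -0.2083 -0.2007
0.545 -0.2091 -0.2016
0.555 -0.2099 -0.2023
0.5650000000000001 -0.2108 -0.2029
```

Request:
play_rows(
  moves="100 0 .03 .5 0 0 0;100 0 0 .5 0 0 0;100 0 0 .45 0 0 0;100 0 0 0 0 0 0;0 0 0 0 0 0 0;0 0 0 0 0 0 0;0 0 0 0 0 0 0;0 0 0 0 0 0 0",
  grip_force=80,
)

```text
t: 5.0
position: [0.5516, -0.2049, 0.0304]
tool_rot: [0.037, 0.999, -0.0, 0.001]
ft_force: [-0.4, 0.5, -1.7]
opening: 0.332
grip_force: 0.0
```

Request:
play_rows(
  moves="0 0 0 0 0 0 0;0 0 0 0 0 0 0;0 0 0 0 0 0 0;0 0 0 0 0 0 0",
)

```text
t: 5.4
position: [0.5513, -0.2048, 0.0299]
tool_rot: [0.037, 0.999, -0.0, 0.0]
ft_force: [-1.2, -0.5, 5.7]
opening: 0.078
grip_force: 79.0
```

Run:
```python
from h import *
go([.5506,-.2057,.0293],175.6)
```

```text
t 5.4 pos [ 0.5513 -0.2048  0.0299] shift [ 0.017 -0.025  0.016] turn [-0.03  0.06  0.13] F [-1.2 -0.5  5.7] open 0.078 grip 79.0
```

Request:
play_rows(
  moves="0 0 0 -.3 0 0 0;0 0 0 -.6 0 0 0;0 0 0 -.8 0 0 0;0 0 0 -.8 0 0 0;0 0 0 -.8 0 0 0;0 0 0 -.8 0 0 0;0 0 0 -.6 0 0 0;0 0 0 0 0 0 0",
)

```text
t: 6.2
position: [0.5523, -0.2051, 0.2209]
tool_rot: [0.037, 0.999, -0.001, 0.003]
ft_force: [-0.4, -0.1, -3.6]
opening: 0.08
grip_force: 78.4
```

```bash
cat > rack.py <<'E'
from h import *
def rack(P,tag):
    for nm,y0 in(("L",.19),("R",.04)):
        m=(P[...,2]>.187)&(P[...,2]<.203)&(abs(P[...,1]-y0)<.035)&(P[...,0]>.62)&(P[...,0]<.76)
        q=P[m]
        if len(q)<15: print(tag,nm,len(q)); continue
        # local frame, yaw -5
        a=np.radians(-4.9); X=q[:,0]*np.cos(a)+q[:,1]*np.sin(a); Y=-q[:,0]*np.sin(a)+q[:,1]*np.cos(a)
        print(tag,nm,len(q),"X",np.percentile(X,[0,2,5,50,95]).round(4),"Y",np.percentile(Y,[0,2,98,100]).round(4),"z",np.median(q[:,2]).round(4), cv2.minAreaRect(q[:,:2].astype(np.float32)*1000))
        # front plate rim fit
        f=q[X<np.percentile(X,1)+.006]; A=np.polyfit(f[:,1],f[:,0],1); print("   slope->yaw",np.degrees(np.arctan(-A[0])).round(2), "mid",f.mean(0).round(4))
E
python3 - <<'E'
from rack import *
c=dict(np.load("top0.npz")); rack(pts(c),"top")
c=dict(np.load("side0.npz")); rack(pts(c),"side")
d=np.load("w1.npz"); rack(d["P"],"w1")
go([.55,-.205,.23],175.6)
i,P,O,W=wrist(); cv2.imwrite("pics/w3.png",i); rack(P,"w3"); np.savez("w3.npz",i=i,P=P,O=O,W=W)
E
```

```text
top L 117 X [0.6518 0.6523 0.6524 0.657  0.6837] Y [0.2251 0.2254 0.2692 0.2695] z 0.1953 ((688.46240234375, 189.1717987060547), (44.284820556640625, 35.86204147338867), 85.38461303710938)
   slope->yaw -4.06 mid [0.6731 0.1904 0.1944]
top R 109 X [0.6519 0.6521 0.6522 0.6562 0.6825] Y [0.0755 0.0757 0.1193 0.1194] z 0.1953 ((675.6859130859375, 39.8986930847168), (44.0599365234375, 35.985260009765625), 84.26703643798828)
   slope->yaw -4.97 mid [0.6604 0.0418 0.1947]
side L 142 X [0.6467 0.648  0.6492 0.6531 0.683 ] Y [0.2241 0.225  0.2692 0.2695] z 0.1925 ((684.02587890625, 189.1681671142578), (45.44498825073242, 37.92222213745117), 84.2000732421875)
   slope->yaw -3.79 mid [0.6696 0.1914 0.192 ]
side R 122 X [0.6477 0.6488 0.6495 0.6558 0.681 ] Y [0.0725 0.0744 0.1197 0.1203] z 0.193 ((672.9256591796875, 38.95331573486328), (47.43517303466797, 36.99824905395508), 87.539306640625)
   slope->yaw -3.3 mid [0.6572 0.0417 0.1923]
w1 L 0
w1 R 102 X [0.6487 0.6494 0.6495 0.6508 0.6639] Y [0.1027 0.1031 0.12   0.1202] z 0.1932 ((661.9636840820312, 58.66325378417969), (23.81431007385254, 12.999381065368652), 39.801063537597656)
   slope->yaw -7.05 mid [0.658  0.0551 0.1923]
t 6.2 pos [ 0.5523 -0.2051  0.2209] shift [ 0.057 -0.001 -0.228] turn [-0.13  0.3   0.14] F [-0.4 -0.1 -3.6] open 0.08 grip 78.4
w3 L 0
w3 R 602 X [0.6488 0.6495 0.6498 0.6615 0.6827] Y [0.073  0.0746 0.1185 0.1209] z 0.1922 ((673.382080078125, 39.56800842285156), (47.962310791015625, 37.279090881347656), 84.85420227050781)
   slope->yaw -3.47 mid [0.6567 0.0344 0.1921]
```

View pics/w3.png

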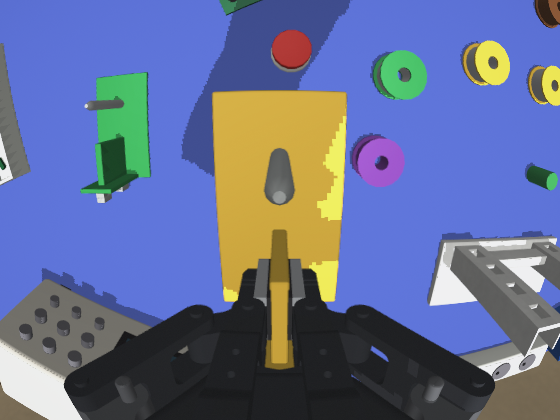

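The wrist view shows the yellow bracket held straight by its fin, with the tray at (280,190). The rack is on the right at (500,270).

```bash
cat >> h.py <<'E'
A0=np.radians(-4.9)
def rk(X,Y,z): return [X*np.cos(A0)-Y*np.sin(A0),X*np.sin(A0)+Y*np.cos(A0),z]
def inrk(p): return np.array([p[0]*np.cos(A0)+p[1]*np.sin(A0),-p[0]*np.sin(A0)+p[1]*np.cos(A0),p[2]])
def gork(X,Y,z,yaw=175.1):
    go(rk(X,Y,z),yaw); print("  rack-frame TCP",inrk(bot.get_obs()["position"]).round(4))
def tilt(P,img,col,h):
    "plane fit of tray under the hand"
    q=P[masks(img)[col]]; p=bot.get_obs()["position"]
    q=q[(abs(q[:,2]-h)<.012)&(np.linalg.norm(q[:,:2]-p[:2],axis=1)<.13)]
    if len(q)<50: return print("few",len(q))
    L=np.array([inrk(a) for a in q]); M=np.c_[L[:,:2],np.ones(len(L))]; s=np.linalg.lstsq(M,L[:,2],rcond=None)[0]
    print("tray slope deg (x,y)",np.degrees(s[:2]).round(2),"mean",L.mean(0).round(4),"rect",[np.round(x,2) for x in cv2.minAreaRect(L[:,:2].astype(np.float32)*1000)])
E
python3 - <<'E'
from h import *
d=np.load("w3.npz"); tilt(d["P"],d["i"],"yellow",.195)
gork(.575,.247,.143)
E
```

```text
tray slope deg (x,y) [ 0.39 -0.11] mean [ 0.5266 -0.1587  0.1945] rect [array([ 539.46, -157.6 ]), array([123.7 ,  69.72]), np.float64(0.51)]
t 6.2 pos [ 0.5515 -0.2047  0.2184] shift [-0.309 10.096  1.875] turn [-0.06  0.13  0.64] F [-0.2 -0.1 -3.9] open 0.083 grip 78.4
  rack-frame TCP [ 0.567  -0.1569  0.2184]
```

Request:
play_rows(
  moves="0 0 .3 0 0 0 .6;0 0 .6 0 0 0 0;0 0 .8 0 0 0 0;0 0 .9 0 0 0 0;0 0 .9 .1 0 0 0;0 0 .9 .2 0 0 0;0 0 .9 .2 0 0 0;0 0 .9 .2 0 0 0",
)

```text
t: 7.05
position: [0.5698, 0.045, 0.1864]
tool_rot: [0.043, 0.999, 0.0, -0.002]
ft_force: [0.8, -0.6, -3.5]
opening: 0.08
grip_force: 78.2
```

Request:
play_rows(
  moves="0 0 .9 .2 0 0 0;0 -.05 .9 .2 0 0 0;0 -.05 .8 .2 0 0 0;0 -.1 .7 .2 0 0 0;0 -.1 .4 .2 0 0 0;0 0 0 .2 0 0 0;0 0 0 0 0 0 0;0 0 0 0 0 0 0",
)

```text
t: 7.85
position: [0.5956, 0.188, 0.1404]
tool_rot: [0.043, 0.999, -0.0, -0.001]
ft_force: [0.0, -1.0, -3.5]
opening: 0.08
grip_force: 78.4
```

Run:
```python
from rack import *
gork(.575,.247,.143)
i,P,O,W=wrist(); cv2.imwrite("pics/w4.png",i); rack(P,"w4"); tilt(P,i,"yellow",.117)
c=cap("top"); cv2.imwrite("pics/top1.png",c["img"]); rack(pts(c),"top"); tilt(pts(c),c["img"],"yellow",.117)
c=cap("side"); cv2.imwrite("pics/side1.png",cv2.resize(c["img"][100:300,100:350],(750,600),interpolation=cv2.INTER_CUBIC))
```

```text
t 7.8 pos [0.5956 0.188  0.1404] shift [ 0.06   0.221 -0.064] turn [-0.06 -0.11 -0.04] F [ 0.  -1.  -3.5] open 0.08 grip 78.4
  rack-frame TCP [0.5774 0.2381 0.1404]
w4 L 0
w4 R 912 X [0.6482 0.6489 0.6491 0.6506 0.6681] Y [0.0745 0.0765 0.12   0.1212] z 0.1921 ((660.7853393554688, 39.93064880371094), (26.365062713623047, 49.19482421875), 17.56474494934082)
   slope->yaw -4.65 mid [0.6568 0.0435 0.1918]
tray slope deg (x,y) [ 0.02 -0.01] mean [0.5434 0.2332 0.1143] rect [array([548.92, 238.19]), array([ 69.48, 124.16]), np.float64(89.84)]
top L 42 X [0.6525 0.6528 0.6532 0.6633 0.6856] Y [0.2253 0.2253 0.2359 0.2369] z 0.1949 ((687.506591796875, 173.04872131347656), (11.545063972473145, 35.39814376831055), 85.34317779541016)
   slope->yaw -2.5 mid [0.6728 0.1743 0.1945]
top R 109 X [0.6514 0.6522 0.6525 0.6567 0.6817] Y [0.0755 0.0757 0.1192 0.1196] z 0.1954 ((675.2356567382812, 40.14277648925781), (44.681095123291016, 36.914520263671875), 81.25932312011719)
   slope->yaw -4.63 mid [0.6606 0.0414 0.1941]
tray slope deg (x,y) [0.08 0.72] mean [0.5478 0.2165 0.1165] rect [array([540.83, 220.31]), array([96.31, 31.73]), np.float64(1.4)]
```

View pics/side1.png

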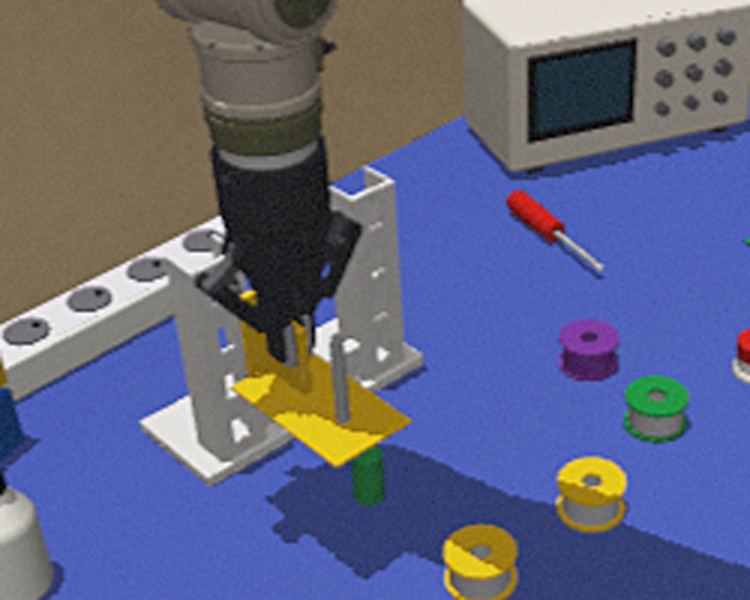

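The side crop shows the yellow bracket held level in front of the left upright, just short of it to the right. I'll align and check.

Request:
play_rows(
  moves="0 .05 .24 -.06 0 0 0;0 0 0 0 0 0 0;0 0 0 0 0 0 0;0 0 0 0 0 0 0",
)

```text
t: 8.4
position: [0.5952, 0.1988, 0.1438]
tool_rot: [0.042, 0.999, -0.0, 0.0]
ft_force: [0.1, -0.8, -3.7]
opening: 0.078
grip_force: 78.5
```

Run:
```python
from h import *
gork(.6155,.2477,.143)
```

```text
t 8.4 pos [0.5952 0.1988 0.1438] shift [-0.987 -0.032  0.021] turn [-0.01  0.02  0.04] F [ 0.1 -0.8 -3.7] open 0.078 grip 78.5
  rack-frame TCP [0.576  0.249  0.1438]
```

Request:
play_rows(
  moves="0 -.3 -.03 .02 0 0 0;0 -.2 0 0 0 0 0;0 -.1 0 0 0 0 0;0 -.1 0 0 0 0 0;0 0 0 0 0 0 0;0 0 0 0 0 0 0",
)

```text
t: 9.0
position: [0.6227, 0.1952, 0.1427]
tool_rot: [0.042, 0.999, -0.0, -0.0]
ft_force: [-0.0, 0.1, -3.7]
opening: 0.081
grip_force: 78.5
```

Run:
```python
from h import *
gork(.6155,.2477,.143)
```

```text
t 9.0 pos [0.6227 0.1952 0.1427] shift [-0.293 -0.    -0.007] turn [-0.01 -0.03  0.03] F [-0.   0.1 -3.7] open 0.081 grip 78.5
  rack-frame TCP [0.6038 0.2477 0.1427]
```

Request:
play_rows(
  moves="0 -.08 0 0 0 0 0;0 -.08 0 0 0 0 0;0 -.06 0 0 0 0 0;0 0 0 0 0 0 0",
)

```text
t: 9.4
position: [0.6322, 0.1944, 0.1429]
tool_rot: [0.043, 0.999, -0.0, 0.0]
ft_force: [-0.8, -0.7, -3.8]
opening: 0.078
grip_force: 78.5
```

Request:
play_rows(
  moves="0 -.06 0 0 0 0 0;0 -.04 0 0 0 0 0;0 0 0 0 0 0 0;0 0 0 0 0 0 0",
)

```text
t: 9.8
position: [0.6344, 0.1942, 0.1427]
tool_rot: [0.042, 0.999, -0.0, -0.001]
ft_force: [-5.2, -0.3, -1.9]
opening: 0.079
grip_force: 78.9
```

Run:
```python
from h import *
gork(.6155,.2477,.143)
```

```text
t 9.8 pos [0.6344 0.1942 0.1427] shift [-0.001  0.001 -0.008] turn [-0.02 -0.15  0.05] F [-5.2 -0.3 -1.9] open 0.079 grip 78.9
  rack-frame TCP [0.6155 0.2477 0.1427]
```

Request:
play_rows(
  moves="0 .01 0 .1 0 0 0;0 0 0 .1 0 0 0;0 0 0 .08 0 0 0;0 0 0 .05 0 0 0;0 0 0 0 0 0 0;0 0 0 0 0 0 0",
)

```text
t: 10.4
position: [0.6345, 0.1943, 0.1299]
tool_rot: [0.042, 0.999, -0.0, -0.001]
ft_force: [-6.1, -0.2, 1.8]
opening: 0.079
grip_force: 79.5
```

Run:
```python
from h import *
gork(.6155,.2477,.130)
```

```text
t 10.4 pos [0.6345 0.1943 0.1299] shift [ 0.001 -0.002 -0.003] turn [-0.   -0.07  0.05] F [-6.1 -0.2  1.8] open 0.079 grip 79.5
  rack-frame TCP [0.6156 0.2478 0.1299]
```

Request:
play_rows(
  moves="0 .02 0 .04 0 0 0;0 0 0 .03 0 0 0;0 0 0 .02 0 0 0;0 0 0 0 0 0 0;0 0 0 0 0 0 0",
)

```text
t: 10.9
position: [0.6345, 0.1943, 0.1297]
tool_rot: [0.042, 0.999, 0.0, 0.001]
ft_force: [-10.5, -0.8, 16.6]
opening: 0.084
grip_force: 81.6
```

Run:
```python
from h import *
gork(.6155,.2477,.130)
```

```text
t 10.9 pos [0.6345 0.1943 0.1297] shift [ 0.001 -0.003 -0.006] turn [0.02 0.15 0.05] F [-10.5  -0.8  16.6] open 0.084 grip 81.6
  rack-frame TCP [0.6156 0.2478 0.1297]
```

Request:
play_rows(
  moves="0 0 0 -.08 0 0 0;40 0 0 0 0 0 0;100 0 0 0 0 0 0;100 0 0 0 0 0 0;100 0 0 0 0 0 0;100 0 0 -.4 0 0 0;100 0 0 -.7 0 0 0;100 0 0 -.9 0 0 0",
)

```text
t: 11.7
position: [0.6337, 0.194, 0.2082]
tool_rot: [0.043, 0.999, -0.0, -0.002]
ft_force: [-0.3, 0.4, 0.6]
opening: 0.994
grip_force: 0.0
```

Request:
play_rows(
  moves="100 .2 0 -.9 0 0 0;100 .6 -.2 -.3 0 0 0;100 .8 -.6 0 0 0 0;100 .5 -.7 0 0 0 0;100 0 -.8 0 0 0 0;100 0 -.8 0 0 0 0;100 0 -.8 0 0 0 0;100 0 -.4 0 0 0 0",
)

```text
t: 12.5
position: [0.5362, 0.0278, 0.2575]
tool_rot: [0.043, 0.999, -0.0, 0.0]
ft_force: [-0.5, -0.1, -0.3]
opening: 0.997
grip_force: 0.0
```

Run:
```python
from rack import *
gork(.5,.1,.25)
i,P,O,W=wrist(); cv2.imwrite("pics/w5.png",i); rack(P,"w5")
q=P[masks(i)["yellow"]]; L=np.array([inrk(a) for a in q]); 
for lo,hi in((.097,.108),(.155,.166),(.17,.18)):
    s=L[(L[:,2]>lo)&(L[:,2]<hi)]; print(lo,len(s),s.mean(0).round(4),[np.round(x,1) for x in cv2.minAreaRect(s[:,:2].astype(np.float32)*1000)])
c=cap("top"); 
for k,a,ce,m in blobs(c):
    if ce[1]>150: print(k,a,ce.round(0),ray(c,*ce,.03).round(4))
c=cap("side"); cv2.imwrite("pics/side2.png",cv2.resize(c["img"][100:300,100:350],(750,600),interpolation=cv2.INTER_CUBIC))
```

```text
t 12.5 pos [0.5362 0.0278 0.2575] shift [0.797 0.662 0.187] turn [-0.04  0.05 -0.08] F [-0.5 -0.1 -0.3] open 0.997 grip 0.0
  rack-frame TCP [0.5318 0.0735 0.2575]
w5 L 0
w5 R 571 X [0.6486 0.6492 0.6494 0.6507 0.6574] Y [0.0759 0.0759 0.1189 0.1201] z 0.1938 ((662.2540893554688, 41.59516143798828), (44.391475677490234, 15.537740707397461), 84.58493041992188)
   slope->yaw -4.83 mid [0.657  0.0413 0.1924]
0.097 4674 [0.5856 0.2504 0.1011] [array([703.4, 336.4]), array([432.1, 119.9]), np.float64(36.1)]
0.155 493 [0.627 0.246 0.16 ] [array([625.5, 240.5]), array([49.7, 35.4]), np.float64(19.5)]
0.17 67 [0.6426 0.2406 0.1732] [array([643.1, 240.4]), array([ 2.9, 20.8]), np.float64(0.1)]
yellow 546 [203. 156.] [0.6493 0.2218 0.03  ]
green 1184 [441. 220.] [ 0.471  -0.3806  0.03  ]
green 305 [174. 227.] [0.4645 0.2925 0.03  ]
green 299 [316. 233.] [ 0.4418 -0.0667  0.03  ]
green 510 [382. 285.] [ 0.3132 -0.2245  0.03  ]
```

View pics/side2.png

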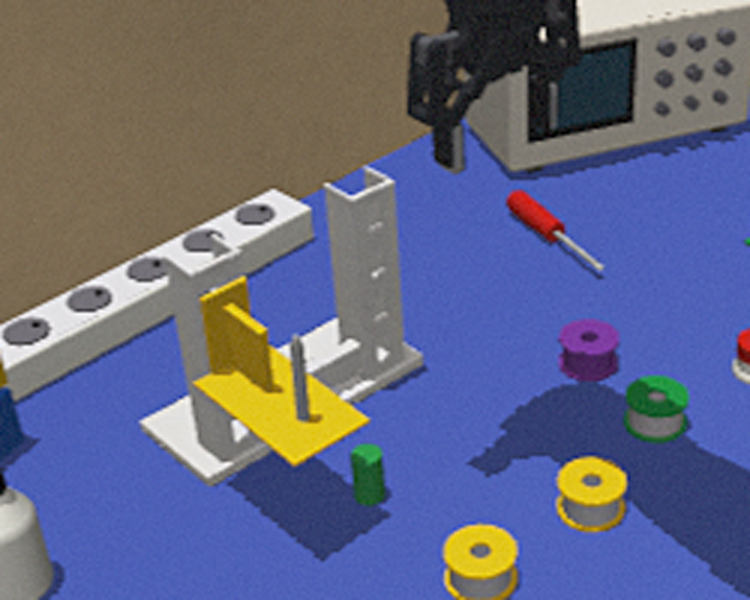

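The yellow bracket hangs home on the left upright, spindle at (300,375) in the crop. Next is the green bracket.

Run:
```python
from h import *
go([.501,-.3887,.0875],175.5)
```

```text
t 12.7 pos [0.5365 0.0291 0.2574] shift [ -0.025 -10.482   4.247] turn [ 0.01  0.03 -0.5 ] F [ 0.3 -0.2  0.1] open 1.001 grip 0.0
```

Request:
play_rows(
  moves="100 0 -.5 0 0 0 -.5;100 0 -.9 0 0 0 0;100 0 -.9 0 0 0 0;100 0 -.9 0 0 0 0;100 0 -.9 0 0 0 0;100 0 -.9 0 0 0 0;100 0 -.9 .1 0 0 0;100 0 -.9 .3 0 0 0",
)

```text
t: 13.45
position: [0.5165, -0.2421, 0.2423]
tool_rot: [0.037, 0.999, -0.001, 0.001]
ft_force: [0.5, -0.5, 0.6]
opening: 1.0
grip_force: 0.0
```

Request:
play_rows(
  moves="100 0 -.9 .35 0 0 0;100 0 -.9 .4 0 0 0;100 0 -.9 .4 0 0 0;100 0 -.7 .6 0 0 0;100 0 -.3 .8 0 0 0;100 0 0 .8 0 0 0;100 0 0 .5 0 0 0;100 0 0 0 0 0 0",
)

```text
t: 14.25
position: [0.5029, -0.3863, 0.0834]
tool_rot: [0.038, 0.999, 0.002, -0.002]
ft_force: [-0.5, 0.7, -0.3]
opening: 1.001
grip_force: 0.0
```

Request:
play_rows(
  moves="100 0 0 0 0 0 0;100 0 0 0 0 0 0",
)

```text
t: 14.45
position: [0.5054, -0.3891, 0.0891]
tool_rot: [0.038, 0.999, -0.001, 0.001]
ft_force: [-0.5, -0.8, -0.0]
opening: 1.0
grip_force: 0.0
```

```bash
cat > brk.py <<'E'
from h import *
go([.501,-.3887,.0875],175.5)
i,P,O,W=wrist(); cv2.imwrite("pics/w6.png",i)
Q=P[masks(i)["green"]]; Q=Q[np.linalg.norm(Q[:,:2]-[.475,-.387],axis=1)<.11]
for lo,hi in((0,.008),(.058,.066),(.07,.08)):
    q=Q[(Q[:,2]>lo)&(Q[:,2]<hi)]
    if len(q)>5: print(lo,len(q),q.mean(0).round(4),[np.round(x,1) for x in cv2.minAreaRect(q[:,:2].astype(np.float32)*1000)])
q=Q[(Q[:,2]>.055)&(Q[:,2]<.066)]
for a in np.arange(.475,.545,.01):
    s=q[abs(q[:,0]-a)<.005]
    if len(s): print(a.round(3),s[:,1].min().round(4),s[:,1].max().round(4))
E
python3 brk.py
```

```text
t 14.4 pos [ 0.5054 -0.3891  0.0891] shift [0.112 0.002 0.039] turn [-0.11  0.13  0.18] F [-0.5 -0.8 -0. ] open 1.0 grip 0.0
0 14366 [ 0.4664 -0.3872  0.0037] [array([ 472. , -387.6]), array([ 69.7, 124.3]), np.float64(84.0)]
0.058 1322 [ 0.5118 -0.3917  0.0618] [array([ 507.3, -391.8]), array([38.5, 46.6]), np.float64(85.6)]
0.07 742 [ 0.5304 -0.3937  0.0742] [array([ 531.4, -393.7]), array([38.9,  6.1]), np.float64(84.2)]
0.485 -0.393 -0.3853
0.495 -0.3938 -0.3857
0.505 -0.3953 -0.3864
0.515 -0.3962 -0.3883
0.525 -0.4127 -0.3814
0.535 -0.3984 -0.3744
```

Request:
play_rows(
  moves="100 .12 -.05 .4 0 0 1.2;100 0 0 .5 0 0 0;100 0 0 .5 0 0 0;100 0 0 .08 0 0 0;100 0 0 0 0 0 0;0 0 0 0 0 0 0;0 0 0 0 0 0 0;0 0 0 0 0 0 0",
)

```text
t: 15.3
position: [0.4997, -0.391, 0.0293]
tool_rot: [0.049, 0.999, -0.001, 0.001]
ft_force: [-0.5, 0.2, 0.0]
opening: 0.517
grip_force: 0.0
```

Request:
play_rows(
  moves="0 0 0 0 0 0 0;0 0 0 0 0 0 0;0 0 0 0 0 0 0;0 0 0 0 0 0 0;0 0 0 0 0 0 0",
)

```text
t: 15.8
position: [0.4993, -0.3907, 0.0285]
tool_rot: [0.049, 0.999, -0.0, 0.0]
ft_force: [-0.9, 0.1, 3.7]
opening: 0.08
grip_force: 79.0
```

Run:
```python
from h import *
go([.5006,-.3907,.03],174.5)
```

```text
t 15.8 pos [ 0.4993 -0.3907  0.0285] shift [-0.033  0.003 -0.038] turn [-0.03  0.03 -0.07] F [-0.9  0.1  3.7] open 0.08 grip 79.0
```

Request:
play_rows(
  moves="0 0 0 -.3 0 0 0;0 0 0 -.6 0 0 0;0 0 0 -.8 0 0 0;0 0 0 -.8 0 0 0;0 0 0 -.8 0 0 0;0 0 0 -.8 0 0 0;0 0 0 -.6 0 0 0;0 0 0 0 0 0 0",
)

```text
t: 16.6
position: [0.5004, -0.3915, 0.2201]
tool_rot: [0.049, 0.999, -0.002, 0.002]
ft_force: [1.1, -1.3, -3.4]
opening: 0.082
grip_force: 78.5
```

Run:
```python
from h import *
gork(.570,.0977,.1415)
```

```text
t 16.6 pos [ 0.5004 -0.3915  0.2201] shift [-0.813 11.143  1.926] turn [-0.23  0.27 -0.66] F [ 1.1 -1.3 -3.4] open 0.082 grip 78.5
  rack-frame TCP [ 0.532  -0.3473  0.2201]
```

Request:
play_rows(
  moves="0 -.08 .4 0 0 0 -.7;0 -.08 .8 0 0 0 0;0 -.08 .9 0 0 0 0;0 -.08 .9 0 0 0 0;0 -.08 .9 .1 0 0 0;0 -.08 .9 .2 0 0 0;0 -.08 .9 .2 0 0 0;0 -.08 .9 .2 0 0 0",
)

```text
t: 17.4
position: [0.5456, -0.1266, 0.1853]
tool_rot: [0.042, 0.999, 0.001, -0.002]
ft_force: [0.7, 0.1, -4.3]
opening: 0.08
grip_force: 78.4
```

Request:
play_rows(
  moves="0 -.08 .9 .2 0 0 0;0 -.05 .9 .2 0 0 0;0 0 .9 .2 0 0 0;0 0 .8 .2 0 0 0;0 0 .6 .2 0 0 0;0 0 .3 .2 0 0 0;0 0 0 0 0 0 0;0 0 0 0 0 0 0",
)

```text
t: 18.2
position: [0.5664, 0.0452, 0.1389]
tool_rot: [0.042, 0.999, -0.0, -0.001]
ft_force: [0.5, -1.0, -4.2]
opening: 0.084
grip_force: 78.5
```

Request:
play_rows(
  moves="0 0 0 0 0 0 0;0 0 0 0 0 0 0",
)

```text
t: 18.4
position: [0.5677, 0.0442, 0.1404]
tool_rot: [0.043, 0.999, -0.0, 0.0]
ft_force: [0.6, -0.2, -4.6]
opening: 0.078
grip_force: 78.5
```

Run:
```python
from h import *
gork(.570,.0977,.1415)
i,P,O,W=wrist(); tilt(P,i,"green",.116)
```

```text
t 18.4 pos [0.5677 0.0442 0.1404] shift [-0.205  0.13  -0.027] turn [-0.02  0.04 -0.07] F [ 0.6 -0.2 -4.6] open 0.078 grip 78.5
  rack-frame TCP [0.5618 0.0925 0.1404]
tray slope deg (x,y) [0.16 0.04] mean [0.5202 0.0927 0.1156] rect [array([534.33,  92.73]), array([124.29,  69.74]), np.float64(0.0)]
```

Request:
play_rows(
  moves="0 0 .13 -.03 0 0 0;0 -.3 0 0 0 0 0;0 -.3 0 0 0 0 0;0 -.2 0 0 0 0 0;0 -.1 0 0 0 0 0;0 0 0 0 0 0 0;0 0 0 0 0 0 0",
)

```text
t: 19.15
position: [0.6032, 0.0475, 0.1411]
tool_rot: [0.043, 0.999, -0.0, -0.0]
ft_force: [0.2, -0.6, -4.1]
opening: 0.078
grip_force: 78.6
```

Run:
```python
from h import *
gork(.6143,.0977,.1415)
```

```text
t 19.1 pos [0.6032 0.0475 0.1411] shift [-0.435 -0.029 -0.01 ] turn [-0.   -0.05  0.03] F [ 0.2 -0.6 -4.1] open 0.078 grip 78.6
  rack-frame TCP [0.5969 0.0988 0.1411]
```

Request:
play_rows(
  moves="0 -.05 -.025 -.01 0 0 0;0 -.1 0 0 0 0 0;0 -.1 0 0 0 0 0;0 -.06 0 0 0 0 0;0 0 0 0 0 0 0",
)

```text
t: 19.65
position: [0.6164, 0.0453, 0.1416]
tool_rot: [0.043, 0.999, -0.0, 0.0]
ft_force: [0.3, -0.2, -3.3]
opening: 0.085
grip_force: 78.6
```

Request:
play_rows(
  moves="0 -.06 0 0 0 0 0;0 -.06 0 0 0 0 0;0 0 0 0 0 0 0;0 0 0 0 0 0 0",
)

```text
t: 20.05
position: [0.6208, 0.045, 0.1416]
tool_rot: [0.042, 0.999, -0.0, -0.0]
ft_force: [0.3, 0.3, -4.7]
opening: 0.084
grip_force: 78.6
```

Run:
```python
from h import *
gork(.6143,.0977,.1415)
```

```text
t 20.1 pos [0.6208 0.045  0.1416] shift [ 0.009 -0.003  0.002] turn [-0.01 -0.01  0.03] F [ 0.3  0.3 -4.7] open 0.084 grip 78.6
  rack-frame TCP [0.6146 0.0978 0.1416]
```

Request:
play_rows(
  moves="0 -.03 0 0 0 0 0;0 -.02 0 0 0 0 0;0 0 0 0 0 0 0;0 0 0 0 0 0 0",
)

```text
t: 20.45
position: [0.621, 0.045, 0.1416]
tool_rot: [0.042, 0.999, -0.0, -0.002]
ft_force: [-5.8, -0.2, -0.1]
opening: 0.086
grip_force: 79.2
```

Run:
```python
from h import *
gork(.6143,.0977,.1285)
```

```text
t 20.4 pos [0.621  0.045  0.1416] shift [ 0.014 -0.004  0.327] turn [-0.02 -0.18  0.04] F [-5.8 -0.2 -0.1] open 0.086 grip 79.2
  rack-frame TCP [0.6149 0.0979 0.1416]
```

Request:
play_rows(
  moves="0 .02 0 .1 0 0 0;0 0 0 .1 0 0 0;0 0 0 .1 0 0 0;0 0 0 .05 0 0 0;0 0 0 .04 0 0 0;0 0 0 .03 0 0 0;0 0 0 0 0 0 0;0 0 0 0 0 0 0",
)

```text
t: 21.25
position: [0.621, 0.0451, 0.1283]
tool_rot: [0.042, 0.999, -0.0, 0.0]
ft_force: [-13.0, 0.4, 18.4]
opening: 0.079
grip_force: 82.3
```

Run:
```python
from h import *
gork(.6143,.0977,.1285)
```

```text
t 21.2 pos [0.621  0.0451 0.1283] shift [ 0.016 -0.006 -0.005] turn [-0.01  0.05  0.05] F [-13.    0.4  18.4] open 0.079 grip 82.3
  rack-frame TCP [0.6149 0.098  0.1283]
```

Request:
play_rows(
  moves="0 0 0 -.08 0 0 0;40 0 0 0 0 0 0;100 0 0 0 0 0 0;100 0 0 0 0 0 0;100 0 0 0 0 0 0;100 0 0 -.4 0 0 0;100 0 0 -.7 0 0 0;100 0 0 -.9 0 0 0",
)

```text
t: 22.05
position: [0.6211, 0.0449, 0.2072]
tool_rot: [0.043, 0.999, -0.0, -0.002]
ft_force: [0.2, 0.2, 0.0]
opening: 1.001
grip_force: 0.0
```

Request:
play_rows(
  moves="100 .2 0 -.9 0 0 0;100 .6 0 -.4 0 0 0;100 .8 0 0 0 0 0;100 .9 0 0 0 0 0;100 .9 0 0 0 0 0;100 .9 0 0 0 0 0;100 .3 0 0 0 0 0;100 0 0 0 0 0 0",
)

```text
t: 22.85
position: [0.4377, 0.0607, 0.2608]
tool_rot: [0.042, 0.999, -0.0, 0.001]
ft_force: [0.4, 0.4, 0.1]
opening: 0.999
grip_force: 0.0
```

```bash
cat > sp.py <<'E'
from h import *
def spools():
    "spool centres (x,y) by wrist rays: enclosing circle of coloured top flange blob at z=.03 plane; world"
    i,P,O,W=wrist(); out=[]
    for k,m0 in masks(i).items():
        m=m0&(abs(P[...,2]-.030)<.006)
        n,l,s,ce=cv2.connectedComponentsWithStats(m.astype(np.uint8))
        for j in range(1,n):
            if s[j,4]<80: continue
            q=onz(O,W,l==j,.030)[:,:2]; (x,y),r=cv2.minEnclosingCircle((q*1000).astype(np.float32))
            print(k,"px",ce[j].round(0),"n",s[j,4],"centre",round(x/1000,4),round(y/1000,4),"r",round(r,1))
    return i,P,O,W
E
python3 - <<'E'
from sp import *
gork(.46,.12,.26)
i,P,O,W=spools(); cv2.imwrite("pics/w7.png",i); np.savez("w7.npz",i=i,P=P,O=O,W=W)
c=cap("top"); cv2.imwrite("pics/top2.png",c["img"])
for k,a,ce,m in blobs(c):
    if ce[1]>130:
        cn=max(cv2.findContours(m.astype(np.uint8),0,2)[0],key=len); (u,v),r=cv2.minEnclosingCircle(cn); print("top",k,a,ce.round(0),ray(c,u,v,.03).round(4),round(r,1))
E
```

```text
t 22.9 pos [0.4377 0.0607 0.2608] shift [-0.727  0.553  0.02 ] turn [-0.    0.08  0.05] F [0.4 0.4 0.1] open 0.999 grip 0.0
  rack-frame TCP [0.4309 0.0979 0.2608]
yellow px [270. 159.] n 1320 centre 0.4188 0.0525 r 26.6
yellow px [526. 227.] n 1184 centre 0.5577 0.455 r 75.8
green px [458. 184.] n 944 centre 0.4638 0.2952 r 27.2
green px [177. 188.] n 1212 centre 0.4416 -0.0656 r 26.8
top yellow 61 [275. 242.] [0.4205 0.0403 0.03  ] 7.6
top green 227 [280. 169.] [0.6108 0.0203 0.03  ] 24.2
top green 307 [174. 227.] [0.4645 0.2921 0.03  ] 10.6
top green 301 [315. 233.] [ 0.4423 -0.0667  0.03  ] 10.4
top green 499 [381. 285.] [ 0.3123 -0.2257  0.03  ] 19.0
```

View pics/w7.png

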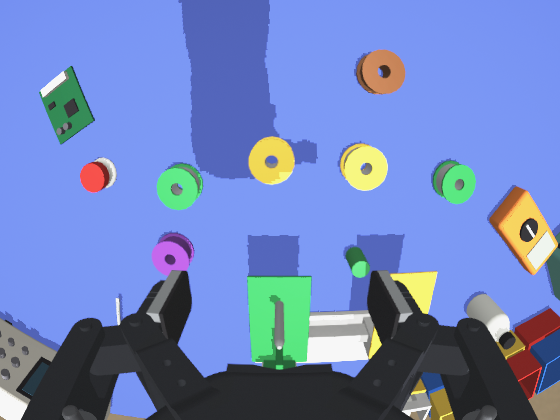

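The wrist view shows yellow spools at (272,160) and (366,167) and green ones at (180,188) and (458,184). Brown (383,72) and purple (171,254) are not meant. I'll confirm with an enlarged crop and go above the nearer yellow one.

```bash
sed -i 's/(abs(H-28)<7)&(S>150)&(V>90)/(abs(H-28)<7)\&(S>90)\&(V>90)/' h.py
python3 - <<'E'
import cv2
i=cv2.imread("pics/w7.png"); cv2.imwrite("pics/w7c.png",cv2.resize(i[120:290,130:500],(800,368),interpolation=cv2.INTER_CUBIC))
E
```

```text
(no output)
```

View pics/w7c.png

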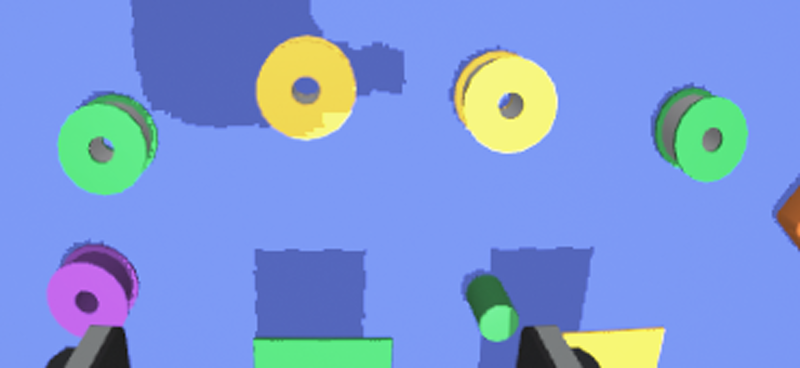

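Request:
play_rows(
  moves="100 .3 -.15 .3 0 0 0;100 .15 -.1 .6 0 0 0;100 0 0 .8 0 0 0;100 0 0 .9 0 0 0;100 0 0 .9 0 0 0;100 0 0 .6 0 0 0;100 0 0 0 0 0 0;100 0 0 0 0 0 0",
)

```text
t: 23.75
position: [0.4208, 0.0519, 0.0961]
tool_rot: [0.043, 0.999, -0.0, -0.0]
ft_force: [0.2, 0.7, 0.7]
opening: 1.0
grip_force: 0.0
```

Run:
```python
from sp import *
go([.4188,.0525,.003],175.1)
i,P,O,W=spools()
```

```text
t 23.8 pos [0.4208 0.0519 0.0961] shift [0.048 0.012 2.327] turn [-0.01 -0.05  0.01] F [0.2 0.7 0.7] open 1.0 grip 0.0
yellow px [280. 224.] n 4019 centre 0.4188 0.0531 r 27.0
yellow px [429. 231.] n 2986 centre 0.4355 0.1642 r 27.4
green px [542. 245.] n 1344 centre 0.4627 0.2945 r 27.8
green px [132. 261.] n 2614 centre 0.4412 -0.0652 r 27.2
```

The crop confirms two bright yellow and two green spools with silver wire, with purple off to the lower left. Descending to grip.

Request:
play_rows(
  moves="100 .045 .02 .4 0 0 0;100 0 0 .7 0 0 0;100 0 0 .7 0 0 0;100 0 0 .4 0 0 0;100 0 0 .1 0 0 0;100 0 0 0 0 0 0;0 0 0 0 0 0 0;0 0 0 0 0 0 0",
  grip_force=40,
)

```text
t: 24.6
position: [0.4195, 0.0529, 0.0053]
tool_rot: [0.042, 0.999, -0.0, 0.001]
ft_force: [0.6, 0.4, -0.4]
opening: 0.69
grip_force: 0.0
```

Request:
play_rows(
  moves="0 0 0 0 0 0 0;0 0 0 0 0 0 0;0 0 0 0 0 0 0;0 0 0 0 0 0 0",
)

```text
t: 25.0
position: [0.4194, 0.0529, 0.0057]
tool_rot: [0.043, 0.999, -0.0, 0.001]
ft_force: [-1.8, -0.7, 8.9]
opening: 0.623
grip_force: 40.3
```

Run:
```python
from sp import *
gork(.5594,.2478,.21)
i,P,O,W=spools()
```

```text
t 25.0 pos [0.4194 0.0529 0.0057] shift [-3.668  3.98  -5.098] turn [-0.01  0.17  0.02] F [-1.8 -0.7  8.9] open 0.623 grip 40.3
  rack-frame TCP [0.4133 0.0885 0.0057]
yellow px [279. 297.] n 8988 centre 0.4186 0.0529 r 27.3
yellow px [491. 296.] n 4734 centre 0.4347 0.1636 r 28.1
green px [ 67. 325.] n 2722 centre 0.4404 -0.0643 r 28.2
```

Request:
play_rows(
  moves="0 0 0 -.4 0 0 0;0 0 0 -.8 0 0 0;0 0 0 -.9 0 0 0;0 0 .2 -.9 0 0 0;0 0 .5 -.9 0 0 0;0 0 .6 -.9 0 0 0;0 0 .7 -.6 0 0 0;0 0 .7 -.2 0 0 0",
)

```text
t: 25.85
position: [0.4286, 0.1618, 0.2318]
tool_rot: [0.043, 0.999, 0.001, 0.003]
ft_force: [1.2, -0.5, -2.5]
opening: 0.619
grip_force: 43.0
```

Request:
play_rows(
  moves="0 0 .6 0 0 0 0;0 0 .4 0 0 0 0;0 0 .2 0 0 0 0;0 0 0 0 0 0 0;0 0 0 0 0 0 0;0 0 0 0 0 0 0",
)

```text
t: 26.45
position: [0.4311, 0.2077, 0.228]
tool_rot: [0.043, 0.999, -0.0, -0.0]
ft_force: [-0.4, -0.4, -1.6]
opening: 0.619
grip_force: 43.0
```

```bash
cat > spin.py <<'E'
from h import *
def spin(P,img,tag):
    "spindle axis (rack frame) from depth, per bracket, plus tray rect"
    L=np.stack([P[...,0]*np.cos(A0)+P[...,1]*np.sin(A0),-P[...,0]*np.sin(A0)+P[...,1]*np.cos(A0),P[...,2]],-1)
    sat=cv2.cvtColor(img,cv2.COLOR_BGR2HSV)[...,1]
    for n,Y in(("yellow",.248),("green",.098)):
        m=(abs(L[...,0]-.5595)<.012)&(abs(L[...,1]-Y)<.012)&(L[...,2]>.115)&(L[...,2]<.185); q=L[m]
        tp=q[q[:,2]>.172] if len(q) else q
        if len(q)>5: print(tag,n,"spindle n",len(q),"mean",q.mean(0).round(4),"Xr",q[:,0].min().round(4),q[:,0].max().round(4),"Yr",np.percentile(q[:,1],[3,97]).round(4),"top",len(tp),tp.mean(0).round(4) if len(tp) else "")
        m=masks(img)[n]&(abs(L[...,2]-.104)<.006)&(abs(L[...,1]-Y)<.06)&(abs(L[...,0]-.59)<.09); q=L[m]
        if len(q)>50: print(tag,n,"tray",len(q),"z",np.median(q[:,2]).round(4),[np.round(x,1) for x in cv2.minAreaRect(q[:,:2].astype(np.float32)*1000)])
E
python3 - <<'E'
from spin import *
d=np.load("w7.npz"); spin(d["P"],d["i"],"w7")
gork(.5602,.2478,.215)
i,P,O,W=wrist(); cv2.imwrite("pics/w8.png",i); spin(P,i,"w8")
c=cap("top"); spin(pts(c),c["img"],"top")
E
```

```text
w7 yellow tray 1135 z 0.1001 [array([586.2, 247.5]), array([ 69.9, 123.6]), np.float64(89.4)]
w7 green spindle n 354 mean [0.5551 0.0978 0.1493] Xr 0.5521 0.5604 Yr [0.0935 0.1021] top 36 [0.556  0.0979 0.1743]
w7 green tray 4497 z 0.1011 [array([587.1,  97.8]), array([ 69. , 125.7]), np.float64(89.9)]
t 26.4 pos [0.4311 0.2077 0.228 ] shift [-3.71   0.103  0.324] turn [-0.03 -0.02 -0.02] F [-0.4 -0.4 -1.6] open 0.619 grip 43.0
  rack-frame TCP [0.4118 0.2438 0.228 ]
w8 yellow spindle n 203 mean [0.5547 0.248  0.1406] Xr 0.5521 0.559 Yr [0.2437 0.2525] top 0 
w8 yellow tray 1078 z 0.1015 [array([589.1, 248. ]), array([42.4, 70.2]), np.float64(4.4)]
w8 green tray 819 z 0.1007 [array([584.8,  92.4]), array([ 66. , 125.1]), np.float64(85.6)]
top yellow spindle n 41 mean [0.559  0.2454 0.1534] Xr 0.5547 0.5642 Yr [0.2427 0.2496] top 9 [0.5595 0.2466 0.1767]
top yellow tray 1146 z 0.1027 [array([589.5, 246.2]), array([123.7,  68.6]), np.float64(0.3)]
top green spindle n 35 mean [0.5589 0.0968 0.1552] Xr 0.556 0.5638 Yr [0.0931 0.1006] top 10 [0.5595 0.0972 0.1764]
top green tray 1156 z 0.1028 [array([589.3,  96.7]), array([122.5,  67.7]), np.float64(0.2)]
```

View pics/w8.png

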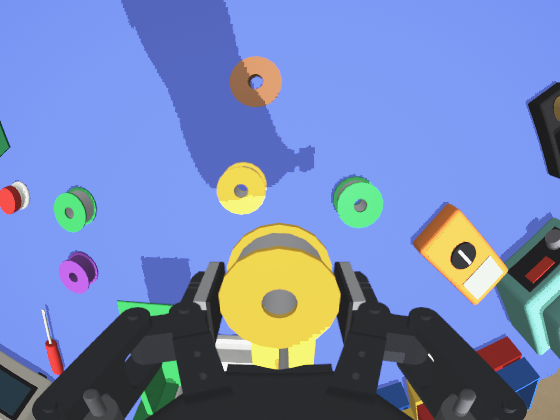

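The wrist view shows the yellow spool held squarely between the pads at (280,300), with the hole upright. I'll carry it over the yellow spindle.

Request:
play_rows(
  moves="0 -.4 .1 0 0 0 0;0 -.7 0 0 0 0 0;0 -.8 0 0 0 0 0;0 -.8 0 0 0 0 0;0 -.6 0 .1 0 0 0;0 -.38 0 .2 0 0 0;0 0 0 .1 0 0 0;0 0 0 0 0 0 0",
)

```text
t: 27.35
position: [0.577, 0.1995, 0.2105]
tool_rot: [0.043, 0.999, -0.0, -0.002]
ft_force: [-1.2, -0.5, -2.8]
opening: 0.624
grip_force: 43.0
```

Request:
play_rows(
  moves="0 0 0 0 0 0 0;0 0 0 0 0 0 0",
)

```text
t: 27.55
position: [0.5775, 0.2002, 0.2127]
tool_rot: [0.042, 0.999, 0.0, 0.0]
ft_force: [-0.6, 0.5, -1.5]
opening: 0.619
grip_force: 43.0
```

Run:
```python
from spin import *
gork(.5593,.2478,.1097)
i,P,O,W=wrist()
q=P[masks(i)["yellow"]]; q=q[(abs(q[:,2]-.236)<.012)]; q=q[np.linalg.norm(q[:,:2]-bot.get_obs()["position"][:2],axis=1)<.04]; L=np.array([inrk(a) for a in q]); print(len(q),L.mean(0).round(4),cv2.minEnclosingCircle((L[:,:2]*1000).astype(np.float32)))
```

```text
t 27.6 pos [0.5775 0.2002 0.2127] shift [-0.025 -0.025  2.574] turn [0.   0.01 0.07] F [-0.6  0.5 -1.5] open 0.619 grip 43.0
  rack-frame TCP [0.5583 0.2488 0.2127]
8987 [0.5557 0.2489 0.2365] ((558.8707885742188, 249.29437255859375), 27.840784072875977)
```

Request:
play_rows(
  moves="0 -.02 -.025 .2 0 0 0;0 0 0 .3 0 0 0;0 0 0 .3 0 0 0;0 0 0 .3 0 0 0;0 0 0 0 0 0 0;0 0 0 0 0 0 0",
)

```text
t: 28.2
position: [0.5786, 0.1988, 0.1673]
tool_rot: [0.042, 0.999, -0.0, -0.001]
ft_force: [-0.1, 0.0, -1.9]
opening: 0.624
grip_force: 43.0
```

Run:
```python
from spin import *
gork(.5593,.2478,.1097)
```

```text
t 28.2 pos [0.5786 0.1988 0.1673] shift [0.003 0.009 1.44 ] turn [-0.03 -0.08  0.03] F [-0.1  0.  -1.9] open 0.624 grip 43.0
  rack-frame TCP [0.5595 0.2475 0.1673]
```

Request:
play_rows(
  moves="0 0 0 .3 0 0 0;0 0 0 .4 0 0 0;0 0 0 .4 0 0 0;0 0 0 .2 0 0 0;0 0 0 .1 0 0 0;0 0 0 .03 0 0 0;0 0 0 0 0 0 0;0 0 0 0 0 0 0",
)

```text
t: 29.0
position: [0.5796, 0.199, 0.1116]
tool_rot: [0.042, 0.999, 0.0, 0.001]
ft_force: [0.2, -0.1, -1.6]
opening: 0.622
grip_force: 43.0
```

Run:
```python
from spin import *
gork(.5593,.2478,.1097)
```

```text
t 29.0 pos [0.5796 0.199  0.1116] shift [0.03  0.    0.048] turn [0.02 0.08 0.03] F [ 0.2 -0.1 -1.6] open 0.622 grip 43.0
  rack-frame TCP [0.5605 0.2478 0.1116]
```

Request:
play_rows(
  moves="0 0 0 .03 0 0 0;0 0 0 .02 0 0 0;0 0 0 0 0 0 0;100 0 0 0 0 0 0;100 0 0 0 0 0 0;100 0 0 0 0 0 0;100 0 0 -.3 0 0 0;100 0 0 -.7 0 0 0",
)

```text
t: 29.8
position: [0.5773, 0.1985, 0.1475]
tool_rot: [0.042, 0.999, -0.001, -0.002]
ft_force: [0.4, -0.2, 0.1]
opening: 1.002
grip_force: 0.0
```

Request:
play_rows(
  moves="100 0 0 -.9 0 0 0;100 .3 0 -.7 0 0 0;100 .7 -.2 0 0 0 0;100 .8 -.3 0 0 0 0;100 .8 -.4 0 0 0 0;100 .7 -.4 0 0 0 0;100 .2 -.2 .1 0 0 0;100 0 0 .1 0 0 0",
)

```text
t: 30.6
position: [0.4335, 0.1505, 0.2062]
tool_rot: [0.043, 0.999, 0.0, 0.001]
ft_force: [0.8, -0.2, -0.1]
opening: 0.998
grip_force: 0.0
```

```bash
cat > chk.py <<'E'
from sp import *; from spin import *
i,P,O,W=spools(); spin(P,i,"w")
c=cap("top"); Pt=pts(c); 
for n,Y in(("yellow",.248),("green",.098)):
    m=masks(c["img"])[n]; q=np.array([inrk(a) for a in Pt[m]]); q=q[(abs(q[:,0]-.559)<.03)&(abs(q[:,1]-Y)<.03)]
    if len(q): print("top",n,"heights at spindle",np.percentile(q[:,2],[10,50,90]).round(4))
for k,a,ce,m in blobs(c):
    if ce[1]>215: print("top",k,a,ce.round(0))
E
python3 -c "
from h import *
go([.435,.1638,.095],175.1)
import chk"
```

```text
t 30.6 pos [0.4335 0.1505 0.2062] shift [-0.003  0.333  2.781] turn [ 0.02  0.11 -0.  ] F [ 0.8 -0.2 -0.1] open 0.998 grip 0.0
yellow px [293. 188.] n 1925 centre 0.4354 0.1648 r 27.1
yellow px [502. 251.] n 1901 centre 0.5575 0.4544 r 77.5
green px [413. 204.] n 1464 centre 0.4636 0.2953 r 26.9
green px [ 95. 212.] n 1164 centre 0.4417 -0.065 r 27.1
green px [292. 288.] n 94 centre 0.5563 0.1558 r 11.6
w yellow spindle n 473 mean [0.5569 0.2477 0.1336] Xr 0.5476 0.5713 Yr [0.2371 0.2592] top 0 
w yellow tray 1629 z 0.0999 [array([557. , 247.6]), array([65.9, 69.4]), np.float64(0.4)]
w green spindle n 98 mean [0.556  0.1    0.1222] Xr 0.5537 0.5621 Yr [0.0951 0.103 ] top 0 
w green tray 2141 z 0.1005 [array([568.3, 107.4]), array([51.2, 88.3]), np.float64(89.3)]
top yellow heights at spindle [0.0983 0.1026 0.132 ]
top green heights at spindle [0.0985 0.1015 0.1045]
top yellow 245 [225. 238.]
top yellow 93 [ 44. 273.]
top green 299 [315. 233.]
top green 493 [381. 285.]
```

The first yellow spool is down, with its flange top at about 0.132. Now the second yellow spool.

Request:
play_rows(
  moves="100 -.01 .2 .4 0 0 0;100 0 .145 .7 0 0 0;100 0 0 .9 0 0 0;100 0 0 .9 0 0 0;100 0 0 .8 0 0 0;100 0 0 .6 0 0 0;100 0 0 0 0 0 0;100 0 0 0 0 0 0",
)

```text
t: 31.5
position: [0.4367, 0.165, 0.033]
tool_rot: [0.042, 0.999, -0.0, -0.0]
ft_force: [0.8, 0.3, -0.0]
opening: 1.0
grip_force: 0.0
```

```bash
python3 -c "
from sp import *
go([.4352,.1643,.005],175.1); spools(); go([.4352,.1643,.005],175.1)"
```

```text
t 31.5 pos [0.4367 0.165  0.033 ] shift [ 0.037 -0.021  0.7  ] turn [-0.01 -0.03  0.05] F [ 0.8  0.3 -0. ] open 1.0 grip 0.0
yellow px [279. 267.] n 6946 centre 0.4352 0.1651 r 27.2
yellow px [556. 339.] n 158 centre 0.5409 0.3984 r 21.3
green px [489. 283.] n 3430 centre 0.463 0.2949 r 27.8
green px [  2. 295.] n 149 centre 0.4507 -0.0452 r 17.4
t 31.6 pos [0.4374 0.1651 0.0338] shift [ 0.055 -0.025  0.719] turn [0.02 0.07 0.04] F [-0.2  0.9  0. ] open 1.004 grip 0.0
```

Request:
play_rows(
  moves="100 .04 0 .4 0 0 0;100 0 0 .25 0 0 0;100 0 0 .05 0 0 0;100 0 0 0 0 0 0;0 0 0 0 0 0 0;0 0 0 0 0 0 0;0 0 0 0 0 0 0;0 0 0 0 0 0 0",
)

```text
t: 32.35
position: [0.435, 0.165, 0.0057]
tool_rot: [0.042, 0.999, 0.0, 0.001]
ft_force: [-2.0, -0.5, 5.9]
opening: 0.609
grip_force: 41.7
```

Request:
play_rows(
  moves="0 0 0 0 0 0 0;0 0 0 0 0 0 0;0 0 0 0 0 0 0",
)

```text
t: 32.65
position: [0.435, 0.165, 0.0058]
tool_rot: [0.042, 0.999, 0.0, 0.001]
ft_force: [-1.6, 0.4, 5.3]
opening: 0.612
grip_force: 41.7
```

```bash
python3 -c "
from sp import *
spools(); gork(.5593,.2478,.23)"
```

```text
yellow px [279. 298.] n 8874 centre 0.4351 0.1649 r 27.4
green px [511. 308.] n 3718 centre 0.4626 0.2944 r 28.2
t 32.7 pos [0.435  0.165  0.0058] shift [-3.508  1.156 -5.601] turn [0.02 0.08 0.04] F [-1.5 -0.4  4.6] open 0.614 grip 41.7
  rack-frame TCP [0.4193 0.2016 0.0058]
```

Request:
play_rows(
  moves="0 0 0 -.4 0 0 0;0 0 0 -.8 0 0 0;0 0 0 -.9 0 0 0;0 0 0 -.9 0 0 0;0 0 0 -.9 0 0 0;0 0 0 -.9 0 0 0;0 -.2 .2 -.6 0 0 0;0 -.6 .3 -.2 0 0 0",
)

```text
t: 33.5
position: [0.4679, 0.1823, 0.2325]
tool_rot: [0.042, 0.999, 0.0, 0.002]
ft_force: [0.7, 0.1, -1.5]
opening: 0.606
grip_force: 43.0
```

Request:
play_rows(
  moves="0 -.8 .3 0 0 0 0;0 -.8 .25 0 0 0 0;0 -.7 .1 0 0 0 0;0 -.4 0 0 0 0 0;0 0 0 .1 0 0 0;0 0 0 .1 0 0 0;0 0 0 0 0 0 0;0 0 0 0 0 0 0",
)

```text
t: 34.3
position: [0.5767, 0.1988, 0.2208]
tool_rot: [0.042, 0.999, -0.0, -0.0]
ft_force: [1.6, -0.1, -1.6]
opening: 0.611
grip_force: 43.0
```

```bash
python3 -c "
from h import *
gork(.559,.2478,.1398)"
```

```text
t 34.3 pos [0.5767 0.1988 0.2208] shift [-0.037  0.011  2.026] turn [-0.01 -0.05  0.05] F [ 1.6 -0.1 -1.6] open 0.611 grip 43.0
  rack-frame TCP [0.5576 0.2474 0.2208]
```

Request:
play_rows(
  moves="0 -.04 .01 .3 0 0 0;0 0 0 .4 0 0 0;0 0 0 .4 0 0 0;0 0 0 .3 0 0 0;0 0 0 0 0 0 0;0 0 0 0 0 0 0",
)

```text
t: 34.9
position: [0.5789, 0.1991, 0.1646]
tool_rot: [0.042, 0.999, -0.0, -0.001]
ft_force: [-2.4, -0.5, -3.6]
opening: 0.609
grip_force: 42.9
```

```bash
python3 -c "
from h import *
gork(.559,.2478,.1398)"
```

```text
t 34.9 pos [0.5789 0.1991 0.1646] shift [0.018 0.    0.621] turn [-0.01 -0.07  0.04] F [-2.4 -0.5 -3.6] open 0.609 grip 42.9
  rack-frame TCP [0.5598 0.2478 0.1646]
```

Request:
play_rows(
  moves="0 .02 0 .25 0 0 0;0 0 0 .2 0 0 0;0 0 0 .1 0 0 0;0 0 0 .06 0 0 0;0 0 0 0 0 0 0;0 0 0 0 0 0 0",
)

```text
t: 35.5
position: [0.5789, 0.1991, 0.1405]
tool_rot: [0.042, 0.999, -0.0, 0.0]
ft_force: [-0.5, -1.0, -2.2]
opening: 0.607
grip_force: 42.9
```

```bash
python3 -c "
from h import *
gork(.559,.2478,.1398)"
```

```text
t 35.5 pos [0.5789 0.1991 0.1405] shift [ 0.018 -0.001  0.018] turn [-0.    0.02  0.03] F [-0.5 -1.  -2.2] open 0.607 grip 42.9
  rack-frame TCP [0.5597 0.2478 0.1405]
```

Request:
play_rows(
  moves="100 0 0 0 0 0 0;100 0 0 0 0 0 0;100 0 0 0 0 0 0;100 0 0 -.3 0 0 0;100 0 0 -.7 0 0 0;100 0 0 -.8 0 0 0;100 .3 .1 -.3 0 0 0;100 .6 .3 0 0 0 0",
)

```text
t: 36.3
position: [0.5461, 0.218, 0.2275]
tool_rot: [0.044, 0.999, 0.001, 0.003]
ft_force: [-0.7, 0.0, -0.9]
opening: 1.0
grip_force: 0.0
```

Request:
play_rows(
  moves="100 .6 .5 0 0 0 0;100 .6 .6 0 0 0 0;100 .4 .5 0 0 0 0;100 .1 .2 0 0 0 0;100 0 0 0 0 0 0;100 0 0 0 0 0 0",
)

```text
t: 36.9
position: [0.4828, 0.2954, 0.2245]
tool_rot: [0.042, 0.999, -0.0, 0.0]
ft_force: [0.1, -0.5, -0.2]
opening: 1.002
grip_force: 0.0
```

```bash
python3 -c "
from h import *
go([.463,.2947,.1],175.1)
import chk
i,P,O,W=wrist(); cv2.imwrite('pics/w9.png',i)
h=cv2.cvtColor(i,cv2.COLOR_BGR2HSV); m=(abs(h[...,0].astype(int)-11)<7)&(h[...,1]>150)&(P[...,1]>.3)&(P[...,2]<.05)
q=P[m]; q=q[np.linalg.norm(q[:,:2]-[.463,.295],axis=1)<.2]; d=np.array([inrk(a) for a in q])-inrk([.463,.2947,0]); print('orange rel spool rack frame', len(d), cv2.boxPoints(cv2.minAreaRect((d[:,:2]*1000).astype(np.float32))).round(0).tolist())
"
```

```text
t 36.9 pos [0.4828 0.2954 0.2245] shift [ 0.492 -0.057  3.112] turn [-0.02  0.03  0.04] F [ 0.1 -0.5 -0.2] open 1.002 grip 0.0
yellow px [403. 222.] n 3207 centre 0.5572 0.4524 r 77.6
green px [278. 166.] n 1748 centre 0.4637 0.296 r 26.6
green px [ 16. 182.] n 688 centre 0.4414 -0.0643 r 27.6
green px [172. 253.] n 97 centre 0.5586 0.1586 r 11.4
w yellow spindle n 216 mean [0.5611 0.2549 0.1597] Xr 0.5476 0.5715 Yr [0.2492 0.2597] top 0 
w yellow tray 2149 z 0.1015 [array([587.4, 248.3]), array([125.2,  69.6]), np.float64(0.3)]
w green spindle n 408 mean [0.5564 0.1007 0.1475] Xr 0.5521 0.5637 Yr [0.0959 0.1035] top 33 [0.5565 0.0989 0.1744]
w green tray 2375 z 0.1004 [array([575. ,  98.4]), array([ 70.9, 101. ]), np.float64(89.4)]
top yellow heights at spindle [0.0997 0.1575 0.1633]
top green heights at spindle [0.0985 0.1018 0.1048]
top green 283 [174. 227.]
top green 300 [315. 233.]
top green 485 [381. 285.]
orange rel spool rack frame 826 [[3.0, 128.0], [60.0, 82.0], [122.0, 158.0], [65.0, 205.0]]
```

Both yellow spools are seated, the stack top at 0.163. The multimeter clears the fingers. Now the left green spool.

Request:
play_rows(
  moves="100 .3 -.03 .4 0 0 0;100 .18 0 .8 0 0 0;100 0 0 .9 0 0 0;100 0 0 .9 0 0 0;100 0 0 .9 0 0 0;100 0 0 .7 0 0 0;100 0 0 .2 0 0 0;100 0 0 0 0 0 0",
)

```text
t: 37.85
position: [0.4628, 0.295, 0.0314]
tool_rot: [0.043, 0.999, -0.001, -0.001]
ft_force: [0.1, -0.1, 0.4]
opening: 0.997
grip_force: 0.0
```

Request:
play_rows(
  moves="100 0 0 0 0 0 0",
)

```text
t: 37.95
position: [0.4645, 0.2961, 0.0337]
tool_rot: [0.043, 0.999, 0.0, 0.001]
ft_force: [0.7, 0.4, 0.4]
opening: 1.003
grip_force: 0.0
```

```bash
python3 -c "
from sp import *
spools(); go([.4633,.2952,.005],175.1)"
```

```text
yellow px [500. 315.] n 3282 centre 0.5492 0.4612 r 76.4
green px [279. 266.] n 6824 centre 0.4631 0.2961 r 27.0
green px [119. 388.] n 112 centre 0.5628 0.1655 r 13.8
t 38.0 pos [0.4648 0.2964 0.0341] shift [ 0.038 -0.035  0.728] turn [0.08 0.15 0.  ] F [-0.4 -0.3 -0.4] open 1.004 grip 0.0
```

Request:
play_rows(
  moves="100 .04 0 .4 0 0 0;100 0 0 .25 0 0 0;100 0 0 .06 0 0 0;100 0 0 0 0 0 0;0 0 0 0 0 0 0;0 0 0 0 0 0 0;0 0 0 0 0 0 0;0 0 0 0 0 0 0",
)

```text
t: 38.8
position: [0.4622, 0.2963, 0.005]
tool_rot: [0.042, 0.999, 0.0, 0.001]
ft_force: [-1.4, -1.1, 5.7]
opening: 0.622
grip_force: 41.8
```

Request:
play_rows(
  moves="0 0 0 0 0 0 0;0 0 0 0 0 0 0;0 0 0 0 0 0 0",
)

```text
t: 39.1
position: [0.4622, 0.2963, 0.005]
tool_rot: [0.042, 0.999, 0.0, 0.001]
ft_force: [-1.9, -0.5, 5.5]
opening: 0.619
grip_force: 41.8
```

```bash
python3 -c "
from sp import *
spools(); gork(.559,.0978,.23)"
```

```text
yellow px [517. 342.] n 3422 centre 0.5374 0.4564 r 63.9
green px [279. 300.] n 8820 centre 0.4629 0.2964 r 27.3
t 39.1 pos [0.4622 0.2963 0.005 ] shift [-3.099 -5.923 -5.622] turn [0.02 0.07 0.03] F [-2.  -1.   5.8] open 0.622 grip 41.8
  rack-frame TCP [0.4352 0.3347 0.005 ]
```

Request:
play_rows(
  moves="0 0 0 -.4 0 0 0;0 0 0 -.8 0 0 0;0 0 0 -.9 0 0 0;0 0 0 -.9 0 0 0;0 0 -.2 -.9 0 0 0;0 0 -.5 -.9 0 0 0;0 0 -.8 -.6 0 0 0;0 0 -.9 -.2 0 0 0",
)

```text
t: 39.95
position: [0.4547, 0.2005, 0.2311]
tool_rot: [0.042, 0.999, 0.001, 0.002]
ft_force: [0.8, -0.8, -1.8]
opening: 0.621
grip_force: 42.8
```

Request:
play_rows(
  moves="0 0 -.9 0 0 0 0;0 0 -.9 0 0 0 0;0 0 -.8 0 0 0 0;0 0 -.6 0 0 0 0;0 -.4 -.3 0 0 0 0;0 -.7 0 0 0 0 0;0 -.8 0 0 0 0 0;0 -.7 0 0 0 0 0",
)

```text
t: 40.75
position: [0.5475, 0.0521, 0.2279]
tool_rot: [0.043, 0.999, 0.0, 0.0]
ft_force: [-0.4, 0.3, -1.3]
opening: 0.618
grip_force: 42.8
```

Request:
play_rows(
  moves="0 -.4 0 0 0 0 0;0 0 0 .1 0 0 0;0 0 0 .1 0 0 0;0 0 0 0 0 0 0;0 0 0 0 0 0 0",
)

```text
t: 41.25
position: [0.5603, 0.0512, 0.2199]
tool_rot: [0.042, 0.999, -0.0, -0.0]
ft_force: [-0.2, -0.1, -2.0]
opening: 0.621
grip_force: 42.8
```

```bash
python3 -c "
from h import *
gork(.5585,.0978,.109)"
```

```text
t 41.2 pos [0.5603 0.0512 0.2199] shift [-0.119 -0.025  2.773] turn [-0.   -0.05  0.05] F [-0.2 -0.1 -2. ] open 0.621 grip 42.8
  rack-frame TCP [0.5539 0.0988 0.2199]
```

Request:
play_rows(
  moves="0 -.115 -.02 .3 0 0 0;0 0 0 .4 0 0 0;0 0 0 .4 0 0 0;0 0 0 .3 0 0 0;0 0 0 0 0 0 0;0 0 0 0 0 0 0",
)

```text
t: 41.85
position: [0.5656, 0.0497, 0.164]
tool_rot: [0.042, 0.999, -0.0, -0.0]
ft_force: [-1.2, -0.3, -1.8]
opening: 0.62
grip_force: 42.8
```

```bash
python3 -c "
from h import *
gork(.5585,.0978,.109)"
```

```text
t 41.9 pos [0.5656 0.0497 0.164 ] shift [ 0.019 -0.     1.376] turn [-0.01 -0.02  0.03] F [-1.2 -0.3 -1.8] open 0.62 grip 42.8
  rack-frame TCP [0.5593 0.0978 0.164 ]
```

Request:
play_rows(
  moves="0 .02 0 .3 0 0 0;0 0 0 .4 0 0 0;0 0 0 .35 0 0 0;0 0 0 .2 0 0 0;0 0 0 .08 0 0 0;0 0 0 .02 0 0 0;0 0 0 0 0 0 0;0 0 0 0 0 0 0",
)

```text
t: 42.65
position: [0.5655, 0.0497, 0.1108]
tool_rot: [0.042, 0.999, -0.0, 0.001]
ft_force: [-0.4, -0.4, -2.1]
opening: 0.617
grip_force: 42.8
```

```bash
python3 -c "
from h import *
gork(.5585,.0978,.109)"
```

```text
t 42.6 pos [0.5655 0.0497 0.1108] shift [ 0.018 -0.001  0.044] turn [-0.    0.08  0.03] F [-0.4 -0.4 -2.1] open 0.617 grip 42.8
  rack-frame TCP [0.5592 0.0978 0.1108]
```

Request:
play_rows(
  moves="0 0 0 .03 0 0 0;0 0 0 0 0 0 0;100 0 0 0 0 0 0;100 0 0 0 0 0 0;100 0 0 0 0 0 0;100 0 0 -.3 0 0 0;100 0 0 -.7 0 0 0;100 0 0 -.9 0 0 0",
)

```text
t: 43.45
position: [0.5638, 0.0498, 0.1851]
tool_rot: [0.042, 0.999, -0.0, -0.001]
ft_force: [1.0, -0.0, -1.1]
opening: 0.997
grip_force: 0.0
```

Request:
play_rows(
  moves="100 .3 -.1 -.7 0 0 0;100 .6 -.5 0 0 0 0;100 .6 -.7 0 0 0 0;100 .6 -.7 0 0 0 0;100 .5 -.7 0 0 0 0;100 .2 -.4 0 0 0 0;100 0 0 0 0 0 0;100 0 0 0 0 0 0",
)

```text
t: 44.25
position: [0.4433, -0.0645, 0.2138]
tool_rot: [0.043, 0.999, -0.0, 0.001]
ft_force: [-0.4, -0.1, 0.2]
opening: 1.001
grip_force: 0.0
```

```bash
python3 -c "
from h import *
go([.4413,-.0655,.005],175.1)
import chk"
```

```text
t 44.2 pos [ 0.4433 -0.0645  0.2138] shift [ 0.056 -0.028  5.221] turn [-0.01  0.1  -0.03] F [-0.4 -0.1  0.2] open 1.001 grip 0.0
yellow px [547. 351.] n 142 centre 0.796 0.4246 r 34.4
green px [277. 183.] n 1815 centre 0.4411 -0.0662 r 27.0
green px [455. 261.] n 106 centre 0.5575 0.1502 r 12.1
w yellow spindle n 273 mean [0.5577 0.246  0.163 ] Xr 0.5476 0.5714 Yr [0.2369 0.2578] top 24 [0.5559 0.2456 0.1745]
w yellow tray 1313 z 0.1006 [array([573.7, 247.1]), array([70.8, 97.6]), np.float64(89.9)]
w green tray 1048 z 0.1008 [array([573.4,  86.1]), array([ 51.7, 130.7]), np.float64(49.5)]
top yellow heights at spindle [0.0995 0.1575 0.1634]
top green heights at spindle [0.0992 0.1296 0.1338]
top yellow 89 [ 44. 273.]
top green 505 [381. 285.]
```

Request:
play_rows(
  moves="100 .05 -.03 .4 0 0 0;100 0 0 .8 0 0 0;100 0 0 .9 0 0 0;100 0 0 .9 0 0 0;100 0 0 .9 0 0 0;100 0 0 .6 0 0 0;100 0 0 0 0 0 0;100 0 0 0 0 0 0",
)

```text
t: 45.15
position: [0.441, -0.0647, 0.033]
tool_rot: [0.042, 0.999, 0.0, -0.0]
ft_force: [-0.9, -0.0, -0.4]
opening: 1.001
grip_force: 0.0
```

Request:
play_rows(
  moves="100 0 0 0 0 0 0",
)

```text
t: 45.25
position: [0.4423, -0.0655, 0.0343]
tool_rot: [0.042, 0.999, -0.0, 0.001]
ft_force: [0.6, -0.0, -0.3]
opening: 1.001
grip_force: 0.0
```

```bash
python3 -c "
from sp import *
spools(); go([.4413,-.0655,.005],175.1)"
```

```text
green px [278. 266.] n 6762 centre 0.441 -0.0659 r 27.1
green px [539. 354.] n 288 centre 0.5596 0.1499 r 17.4
t 45.3 pos [ 0.4424 -0.0656  0.0344] shift [0.029 0.    0.736] turn [-0.04  0.17  0.06] F [ 0.6 -0.  -0.1] open 1.0 grip 0.0
```

Request:
play_rows(
  moves="100 .03 0 .4 0 0 0;100 0 0 .25 0 0 0;100 0 0 .07 0 0 0;100 0 0 0 0 0 0;0 0 0 0 0 0 0;0 0 0 0 0 0 0;0 0 0 0 0 0 0;0 0 0 0 0 0 0",
)

```text
t: 46.1
position: [0.44, -0.0655, 0.0049]
tool_rot: [0.042, 0.999, -0.0, 0.001]
ft_force: [-0.9, 0.0, 5.5]
opening: 0.609
grip_force: 42.1
```

Request:
play_rows(
  moves="0 0 0 0 0 0 0;0 0 0 0 0 0 0;0 0 0 0 0 0 0",
)

```text
t: 46.4
position: [0.44, -0.0655, 0.0049]
tool_rot: [0.042, 0.999, -0.0, 0.001]
ft_force: [-2.0, 0.4, 5.8]
opening: 0.608
grip_force: 42.1
```

```bash
python3 -c "
from sp import *
spools(); gork(.559,.0978,.23)"
```

```text
green px [279. 301.] n 8778 centre 0.4409 -0.0654 r 27.2
green px [553. 380.] n 225 centre 0.5594 0.1459 r 18.9
t 46.5 pos [ 0.44   -0.0655  0.0048] shift [-2.883  3.132 -5.627] turn [-0.03  0.07  0.03] F [-1.7  0.7  5.3] open 0.607 grip 42.1
  rack-frame TCP [ 0.444  -0.0277  0.0048]
```

Request:
play_rows(
  moves="0 0 0 -.4 0 0 0;0 0 0 -.8 0 0 0;0 0 0 -.9 0 0 0;0 0 0 -.9 0 0 0;0 0 0 -.9 0 0 0;0 0 .2 -.9 0 0 0;0 0 .5 -.6 0 0 0;0 0 .8 -.2 0 0 0",
)

```text
t: 47.25
position: [0.4462, -0.0061, 0.2311]
tool_rot: [0.044, 0.999, -0.001, 0.003]
ft_force: [0.7, 0.3, -2.4]
opening: 0.604
grip_force: 42.7
```

Request:
play_rows(
  moves="0 0 .8 0 0 0 0;0 -.4 .6 0 0 0 0;0 -.7 .2 0 0 0 0;0 -.8 .03 0 0 0 0;0 -.6 0 0 0 0 0;0 -.37 0 .1 0 0 0;0 0 0 .1 0 0 0;0 0 0 0 0 0 0",
)

```text
t: 48.05
position: [0.5634, 0.0498, 0.2188]
tool_rot: [0.043, 0.999, -0.0, -0.002]
ft_force: [-0.2, 0.6, -1.9]
opening: 0.61
grip_force: 42.7
```

Request:
play_rows(
  moves="0 0 0 0 0 0 0;0 0 0 0 0 0 0",
)

```text
t: 48.25
position: [0.5637, 0.0499, 0.2205]
tool_rot: [0.042, 0.999, -0.0, 0.0]
ft_force: [-0.0, 0.1, -1.7]
opening: 0.608
grip_force: 42.7
```

```bash
python3 -c "
from h import *
gork(.5582,.0978,.1388)"
```

```text
t 48.2 pos [0.5637 0.0499 0.2205] shift [-2.000e-02 -1.000e-03  2.042e+00] turn [-0.    0.    0.03] F [-0.   0.1 -1.7] open 0.608 grip 42.7
  rack-frame TCP [0.5574 0.0978 0.2205]
```

Request:
play_rows(
  moves="0 -.02 0 .3 0 0 0;0 0 0 .4 0 0 0;0 0 0 .4 0 0 0;0 0 0 .3 0 0 0;0 0 0 0 0 0 0;0 0 0 0 0 0 0",
)

```text
t: 48.85
position: [0.5651, 0.0497, 0.164]
tool_rot: [0.042, 0.999, -0.0, -0.0]
ft_force: [-0.6, -0.9, -0.7]
opening: 0.604
grip_force: 42.7
```

```bash
python3 -c "
from h import *
gork(.5582,.0978,.1388)"
```

```text
t 48.9 pos [0.5651 0.0497 0.164 ] shift [ 0.014 -0.     0.63 ] turn [-0.01 -0.03  0.03] F [-0.6 -0.9 -0.7] open 0.604 grip 42.7
  rack-frame TCP [0.5588 0.0978 0.164 ]
```

Request:
play_rows(
  moves="0 .01 0 .25 0 0 0;0 0 0 .2 0 0 0;0 0 0 .1 0 0 0;0 0 0 .06 0 0 0;0 0 0 0 0 0 0;0 0 0 0 0 0 0",
)

```text
t: 49.45
position: [0.5652, 0.0497, 0.1398]
tool_rot: [0.042, 0.999, -0.0, 0.0]
ft_force: [0.4, 0.1, -0.7]
opening: 0.603
grip_force: 42.7
```

Request:
play_rows(
  moves="100 0 0 0 0 0 0;100 0 0 0 0 0 0;100 0 0 0 0 0 0;100 0 0 -.3 0 0 0;100 0 0 -.7 0 0 0;100 0 0 -.8 0 0 0;100 .3 -.1 -.3 0 0 0;100 .6 -.4 0 0 0 0",
)

```text
t: 50.25
position: [0.5292, 0.0331, 0.2264]
tool_rot: [0.042, 0.999, -0.0, 0.003]
ft_force: [0.8, -0.6, 0.1]
opening: 0.997
grip_force: 0.0
```

Request:
play_rows(
  moves="100 .6 -.7 0 0 0 0;100 .6 -.8 0 0 0 0;100 .4 -.8 0 0 0 0;100 0 -.8 0 0 0 0;100 0 -.4 0 0 0 0;100 0 0 0 0 0 0;100 0 0 0 0 0 0",
)

```text
t: 50.95
position: [0.4511, -0.1011, 0.2238]
tool_rot: [0.043, 0.999, 0.0, -0.0]
ft_force: [-0.5, -0.2, -0.6]
opening: 1.002
grip_force: 0.0
```

```bash
python3 -c "
from h import *
gork(.44,-.05,.25)
import chk
c=cap('side'); cv2.imwrite('pics/side3.png',c['img'])
c=cap('top'); P=pts(c)
L=np.array([inrk(a) for a in P.reshape(-1,3)])
m=masks(c['img'])
for n,Y in(('yellow',.248),('green',.098)):
    q=L[m[n].ravel()]; q=q[(abs(q[:,1]-Y)<.06)&(q[:,2]>.14)&(q[:,2]<.167)&(q[:,0]<.6)]; print(n,q.mean(0).round(4),np.median(q[:,2]).round(4),cv2.minEnclosingCircle((q[:,:2]*1000).astype(np.float32)))
"
```

```text
t 51.0 pos [ 0.4511 -0.1011  0.2238] shift [ 0.452  0.305 -0.656] turn [ 0.02 -0.01 -0.03] F [-0.5 -0.2 -0.6] open 1.002 grip 0.0
  rack-frame TCP [ 0.4581 -0.0622  0.2238]
green px [474. 250.] n 98 centre 0.5588 0.1498 r 12.3
w yellow spindle n 110 mean [0.562  0.2431 0.1599] Xr 0.5475 0.5715 Yr [0.2365 0.2517] top 0 
w yellow tray 1723 z 0.1016 [array([587.5, 245.9]), array([ 70.5, 126.1]), np.float64(89.4)]
w green spindle n 68 mean [0.5507 0.0933 0.1597] Xr 0.5475 0.5546 Yr [0.0871 0.0993] top 0 
w green tray 993 z 0.0994 [array([540. ,  97.2]), array([30. , 70.3]), np.float64(0.2)]
top yellow heights at spindle [0.0999 0.1574 0.1633]
top green heights at spindle [0.0997 0.1589 0.1636]
top yellow 105 [ 44. 273.]
top green 324 [386. 287.]
yellow [0.5626 0.2466 0.161 ] 0.1614 ((563.1929931640625, 247.52268981933594), 27.226789474487305)
green [0.5623 0.0978 0.1615] 0.1615 ((562.1557006835938, 98.04132843017578), 27.165122985839844)
```

View pics/side3.png

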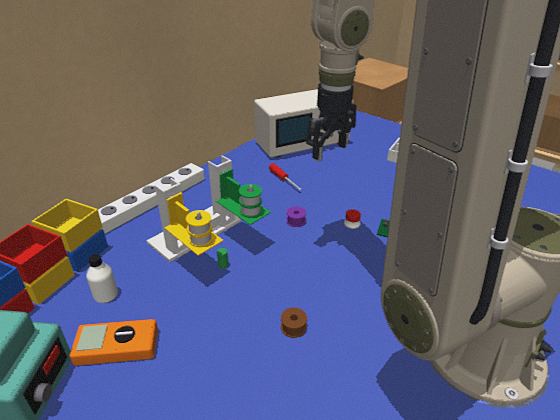

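The side view shows both brackets on the rack, two yellow spools at (199,230) and two green ones at (250,200), all down. The battery, the other bystanders, the purple spool and the brown spool are where they were.

```bash
python3 -c "
from bench import bot
print(bot.job_done())"
```

```text
the job is handed in; nothing more can be done
None
```

The job is handed in: the yellow bracket is home on the left upright and the green on the right, each with its two spools fully down, and the bystanders looked unmoved in the last camera view. I did not get a verdict back from the hand-in.

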